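# Change the pots in a bench paint-pot shaker

## Task

The shaker has finished a run: switch it off by pulling its locking toggle up out of the gate and flipping it towards you until it drops home, then lift the counterweighted guard past its balance point and let it rest open by itself. Stand the shaken pots from the cradle upright in the small wooden tray and put every pot waiting on the bench upright into a pocket of the cradle, one to a pocket and flat on its floor. Shut the guard and only then switch the shaker on again by pulling the toggle and flipping it away from you until it drops home; leave the wax tin, masking tape, tape measure and brush where they are.

Things in the scene. Friction and masses are not known exactly. Their poses are not given: they have to be found in the camera images.
- shaker: Pot shaker, grey sheet metal, fixed: base 235 deep x 320 wide x 46 mm high. Origin under its middle at worktop height; x to its back, y to its left, z up. Left half: cradle with 3 pockets in a row along y, under a guard with a clear plate; right half: control box (79 mm high) with the toggle. Rests for the guard, 113 mm high, stand at x -78, y -68 and +152 mm; hinge cheeks, 106 mm high, at x 95.
- pocket_1 (a point): Middle of the floor of the cradle's right pocket, 60 mm above the worktop. Each pocket is 66 x 66 mm inside; its rim is 3 mm thick and stands 10 mm above the floor. Pockets are 69 mm apart along the shaker's y. Axes as the shaker's.
- pocket_2 (a point): The same for the middle pocket.
- pocket_3 (a point): The same for the left pocket.
- guard (a joint): Angle of the guard, rad: 0 shut, 1.6 fully open (upright, at its stop). It turns about a level axis along the shaker's y through point guard_hinge; its front goes up and back. Counterweights balance it at about 0.77 rad: let go below that it falls shut, above that it falls open and stays. Lifting takes about 1.3 N at the bar, less as it rises.
- guard_bar (a point): Middle of the guard's rubber grip bar at its front edge: round, 16 mm thick, 130 mm long along the shaker's y. Shut, it lies 195 mm in front of and 18 mm above the hinge axis (118 mm above the worktop); open, 290 mm above the worktop. 45 mm are free between it and the clear plate, nothing is in front of it.
- guard_hinge (a point): The hinge axis of the guard at its middle, 100 mm above the worktop, fixed on the shaker. Axes as the shaker's. Mind the room behind it: a wall shelf 370 mm above the worktop overhangs the bench beyond x = 0.67 m to the left of y = 0.20 m.
- switch (a joint): Swing of the locking toggle, rad, about a level axis along the shaker's y: 0 is ON (bat leans 0.4 rad from upright to the back, away from the robot), 0.8 is OFF (leans 0.4 rad to the front, towards the robot). Unpulled, the bat's cross pin lies in a notch of the steel gate and it swings no more than 0.09 rad, however hard it is pushed.
- bat (a joint): How far the toggle's bat is pulled outward along its length, m: 0 home in its notch, 0.016 the end of travel. A spring draws it home (2.3 N at first, 7.6 N at the end). Pulled 12 mm or more it clears the hump of the gate and can be swung over; let go beyond the hump it snaps into the other notch.
- bat_knob (a point): Centre of the round end (17 mm across) of the toggle's steel bat, on the control box at the shaker's right front. Home, it is 71.5 mm from the swing axis along the bat and 148 mm above the worktop; the neck under it is 10 mm thick. The gate round the bat's foot is 42 x 27 mm, its top 118 mm above the worktop. z axis: outward along the bat.
- ready_tray: Low wooden tray for ready pots, fixed, on the right between the bench's front edge and a carved picture frame (24 mm high at its edge, rising to 87 mm): outside 95 x 150 x 14 mm, walls 6 mm, inner floor 6 mm above its underside (rim 8 mm above the floor). Origin: middle of its underside; y along its long side. Room for two pots, 34 mm either side of the middle along y.
- mixed_1 (a point): Centre (half-way up) of a pot that has just been shaken and stands in a pocket of the shaker at the start: round paint pot with a flat screw lid, 58 mm in diameter, 50 mm high, about 0.09 kg, upright when its z axis points up. One or two such pots are present.
- mixed_2 (a point): Another such shaken pot, in another pocket; the same make.
- mixed_3 (a point): Another such shaken pot, in another pocket; the same make.
- waiting_1 (a point): Centre (half-way up) of a pot that waits to be shaken, standing on the bench in front or to the left of the shaker: the same make of pot, 58 mm in diameter, 50 mm high, about 0.09 kg. Two or three are present.
- waiting_2 (a point): Another such waiting pot.
- waiting_3 (a point): Another such waiting pot.
- wax: Bystander: closed round wax tin, 77 mm across, 30 mm high; origin under its middle.
- tape: Bystander: roll of masking tape lying flat, about 100 mm across, 19 mm high; origin under its middle.
- measure: Bystander: pocket tape measure standing on its edge, 35 x 70 x 60 mm; origin under its middle.
- brush: Bystander: flat brush lying by the wall (whose face is at y = 0.48 m), 58 x 204 x 14 mm; origin under its middle.

How it is judged:
On the way, in this order (a step that is already met when the one before it is completed fails the run):
1. the shaker is switched off, the toggle home in its near notch, with the guard still shut (value of joint switch above 0.7 rad and value of joint bat below 0.004 m and value of joint guard below 0.1 rad), for 0.2 s.
2. the guard rests open by itself (value of joint guard above 1.45 rad and contact force between guard and the fingers below 0.3 N), for 0.3 s.
3. all shaken pots stand in the tray and all waiting pots in pockets, with the guard open and the shaker off (value of joint guard above 1.45 rad and value of joint switch above 0.7 rad and value of joint bat below 0.004 m and x of mixed_1 in the frame of ready_tray between -0.02 and 0.02 m and y of mixed_1 in the frame of ready_tray between -0.05 and 0.05 m and z of mixed_1 in the frame of ready_tray between 0.026 and 0.036 m and angle between each of mixed_1, mixed_2, mixed_3, waiting_1, waiting_2, waiting_3's own z axis and vertical below 0.08 rad and x of mixed_2 in the frame of ready_tray between -0.02 and 0.02 m and y of mixed_2 in the frame of ready_tray between -0.05 and 0.05 m and z of mixed_2 in the frame of ready_tray between 0.026 and 0.036 m and x of mixed_3 in the frame of ready_tray between -0.02 and 0.02 m and y of mixed_3 in the frame of ready_tray between -0.05 and 0.05 m and z of mixed_3 in the frame of ready_tray between 0.026 and 0.036 m and (horizontal distance between waiting_1 and pocket_1 below 0.009 m or horizontal distance between waiting_1 and pocket_2 below 0.009 m or horizontal distance between waiting_1 and pocket_3 below 0.009 m) and z of waiting_1 in the frame of shaker between 0.08 and 0.09 m and (horizontal distance between waiting_2 and pocket_1 below 0.009 m or horizontal distance between waiting_2 and pocket_2 below 0.009 m or horizontal distance between waiting_2 and pocket_3 below 0.009 m) and z of waiting_2 in the frame of shaker between 0.08 and 0.09 m and (horizontal distance between waiting_3 and pocket_1 below 0.009 m or horizontal distance between waiting_3 and pocket_2 below 0.009 m or horizontal distance between waiting_3 and pocket_3 below 0.009 m) and z of waiting_3 in the frame of shaker between 0.08 and 0.09 m), for 0.2 s.
4. the guard is shut, the shaker still off (value of joint guard below 0.05 rad and value of joint switch above 0.7 rad and value of joint bat below 0.004 m), for 0.2 s.
5. the shaker is switched on, the toggle home in its far notch (value of joint switch below 0.1 rad and value of joint bat below 0.004 m and value of joint guard below 0.05 rad), for 0.2 s.
At the end, for the whole second after the job is handed in: Toggle in its far (ON) notch (switch < 0.10 rad, bat < 4 mm out); guard shut (< 0.05 rad); each waiting pot upright (0.08 rad) on a pocket's floor, within 9 mm of its middle; each shaken pot upright (0.08 rad), flat on the tray's floor (all of step 5 and x of mixed_1 in the frame of ready_tray between -0.02 and 0.02 m and y of mixed_1 in the frame of ready_tray between -0.05 and 0.05 m and z of mixed_1 in the frame of ready_tray between 0.026 and 0.036 m and angle between each of mixed_1, mixed_2, mixed_3, waiting_1, waiting_2, waiting_3's own z axis and vertical below 0.08 rad and x of mixed_2 in the frame of ready_tray between -0.02 and 0.02 m and y of mixed_2 in the frame of ready_tray between -0.05 and 0.05 m and z of mixed_2 in the frame of ready_tray between 0.026 and 0.036 m and x of mixed_3 in the frame of ready_tray between -0.02 and 0.02 m and y of mixed_3 in the frame of ready_tray between -0.05 and 0.05 m and z of mixed_3 in the frame of ready_tray between 0.026 and 0.036 m and (horizontal distance between waiting_1 and pocket_1 below 0.009 m or horizontal distance between waiting_1 and pocket_2 below 0.009 m or horizontal distance between waiting_1 and pocket_3 below 0.009 m) and z of waiting_1 in the frame of shaker between 0.08 and 0.09 m and (horizontal distance between waiting_2 and pocket_1 below 0.009 m or horizontal distance between waiting_2 and pocket_2 below 0.009 m or horizontal distance between waiting_2 and pocket_3 below 0.009 m) and z of waiting_2 in the frame of shaker between 0.08 and 0.09 m and (horizontal distance between waiting_3 and pocket_1 below 0.009 m or horizontal distance between waiting_3 and pocket_2 below 0.009 m or horizontal distance between waiting_3 and pocket_3 below 0.009 m) and z of waiting_3 in the frame of shaker between 0.08 and 0.09 m); the robot touches nothing.
It fails at once if the shaker is switched on while its guard is up, or the guard is raised while it is on (value of joint switch below 0.4 rad and value of joint guard above 0.2 rad).
It fails at once if a bystander (wax tin, tape, tape measure, brush) is pushed more than 50 mm away (distance of any of wax, tape, measure, brush from where it was at the start of the episode above 0.05 m).
Of mixed_pot_1, mixed_pot_2, mixed_pot_3 only 1 to 2 are there at a start; the rules pass over those that are not, and their reading is None.
Of waiting_pot_1, waiting_pot_2, waiting_pot_3 only 2 to 3 are there at a start; the rules pass over those that are not, and their reading is None.
At some moment in a run one of waiting_pot_1, waiting_pot_2, waiting_pot_3, mixed_pot_1, mixed_pot_2, mixed_pot_3 may be knocked a few centimetres aside while the robot is not near it.
Once in a run the grip may slacken for a moment while it holds something.
It also fails if it takes over 200 s, if anything falls off the work surface, if the arm or the gripper's body presses on something with over 40 N, if the wrist force passes 120 N, or if a joint passes its speed limit or range.

## Robot

A 6-joint arm with a two-finger parallel gripper is mounted at the origin on a cart in front of the work surface, level with it; the furniture and walls round the work are solid. World frame = base frame: x ahead of the robot, y to its left, z up, the work surface at z = 0. Lengths are in m, angles in rad, forces in N, time in s.
With the tool pointing down it reaches from about 0.35 to 0.975 m from the base axis. Payload 4.9 kg.
Tool frame: the origin (TCP) lies at the very end of the fingers, on their centre line; the grasp point (between the pads) lies 19 mm behind it (ctrl.grip_point_offset is the distance from the TCP to the grasp point, in m); z points along the fingers, y is the line along which they close (so a half turn about z gives the same grasp; the last joint's range is limited). The gripper opens to 85 mm and grips with 20 to 120 N. Pads are 22 mm wide; open, the fingers measure 114 mm over their backs; the gripper's body (76 mm by 85 mm) begins 54 mm behind the grasp point. The pads swing forward as they close: fully open they stand 13 mm farther back than shut.
Start: joints at [-1.362, 0.053, 1.613, -0, 1.476, -0.119], TCP at [0.201, -0.592, 0.193] pointing down, gripper open.
Joint ranges: [-3.01, 3.01], [-1.01, 2.22], [0.06, 2.58], [-1.02, 4.17], [0.09, 2.62], [-3.14, 3.14]. Speed limits (rad/s): [2.57, 2.57, 3.14, 3.14, 3.14, 3.14].

## Interface

Orientations are given as a rotation vector (axis times angle).
In Python, from station import ctrl gives the robot as it stands.
- The arm moves only by the tool send_rows, never from a script. Its argument "rows" is a list of rows, each a list of 3 entries, a list of its own where there are three numbers: the finger opening in cm, from 0 to 8.54, then the shift along the tool's x, y, z in cm, then the turn about the tool's z in degrees. A call has 1 to 10 rows; each row shifts and turns the commanded pose from where the row before left it, along the tool's axes as they then stand; what a row does not reach is not made up. A row lasts 1/8 s, in which the tool goes at most 62.5 mm and 10.7 degrees, less where a joint would pass 70% of its speed; a pose out of reach is approached as far as the arm can. A call with a gripper value outside its range is refused whole. The fingers move at their own pace and stop on an object; "newtons" is the grip in N (left out, the last holds). Time passes only in rows, so rows that do not move let the fingers close. It gives the time, the measured TCP pose, the force, the opening and the grip force at its end, in the units of the state.
- ctrl.get_obs(): the state, without advancing time (a new reading comes with each control period).
- ctrl.get_image(name): name is "side" or "top"; returns a dict with "frame" (384x512x3 uint8, red, green, blue), "range_z" (384x512 float32, m along the optical axis (not along the pixel's ray), 0 where there is no reading), "fx", "fy", "cx", "cy" (pixels), "cam_to_world" (4x4, takes a point from camera to world coordinates). Camera axes: x right, y down, z forward; pixel columns grow to the right and rows downward; lengths in m; the calibration is good to about 2 mm. A picture is of the moment at which its call begins.
- ctrl.finish_job(): hands the job in; it is judged then, once.
The state is a dict: "t": time; "q": joint angles; "dq": joint speeds; "effort": joint torques, N m; "tool_pos": TCP position; "tool_rot": TCP orientation; "contact_force": force on the tool from outside, world axes, zero at the start; "wrist_torque": the same for the moment, N m; "opening": finger opening in m; "grip_force": force on a finger pad.
Only numpy, scipy, OpenCV 4.12 (cv2) and the standard library are available. Lean on these libraries where they do the work, as an engineer would, in place of code of your own. Each camera call takes 0.05 s, during which the arm holds its last target. There are 200 camera calls.

## Working session

There is one attempt and no reset: what is moved stays moved. The work goes in short steps, Python scripts to look and compute and a tool call to move; the robot and the scene stay as the last step left them, time stands still between calls to the robot, and variables do not carry over. Pictures are saved under pics/ and viewed, at most 14 in all, crops included, and the job is handed in when it is done.

Besides the shell and the picture viewer there is one more tool, called after "Emit:" as name(argument=value, ...), one argument or row to a line, values as JSON. send_rows: Moves the arm, as the interface text tells. Its arguments: {"type":"object","properties":{"rows":{"type":"array","items":{"type":"array"}},"newtons":{"type":"number"}},"required":["rows"]}

```bash
ls; mkdir -p pics; cat > h.py <<'E'
import numpy as np, cv2
from scipy.spatial.transform import Rotation as R
from station import ctrl
def img(n):
    d=ctrl.get_image(n); z=d["range_z"]; v,u=np.indices(z.shape)
    P=np.stack([(u-d["cx"])/d["fx"]*z,(v-d["cy"])/d["fy"]*z,z],-1)
    T=d["cam_to_world"]; W=P@T[:3,:3].T+T[:3,3]; W[z==0]=np.nan
    return d["frame"],W,d
def save(n,f,s=1.5): cv2.imwrite("pics/"+n+".png",cv2.resize(f[...,::-1],None,fx=s,fy=s,interpolation=cv2.INTER_CUBIC))
def st():
    o=ctrl.get_obs(); print({k:np.round(v,3).tolist() for k,v in o.items() if k in("t","q","tool_pos","tool_rot","contact_force","opening","grip_force")}); 
    print(np.round(R.from_rotvec(o["tool_rot"]).as_matrix(),3).tolist()); return o
E
python3 - <<'E'
from h import *
for n in("top","side"):
    f,W,d=img(n); save(n+"0",f); np.save(n+"0.npy",W); print(n,np.round(d["cam_to_world"],3).tolist(),d["fx"])
st()
E
```

```text
pics
top [[-0.003, -0.986, 0.165, 0.327], [-1.0, 0.008, 0.027, 0.053], [-0.027, -0.165, -0.986, 1.371], [0.0, 0.0, 0.0, 1.0]] 414.0592906515014
side [[0.933, -0.182, 0.31, 0.055], [-0.36, -0.483, 0.798, -1.17], [0.004, -0.857, -0.516, 0.936], [0.0, 0.0, 0.0, 1.0]] 451.6032860382234
{'t': 0.1, 'q': [-1.362, 0.053, 1.614, 0.0, 1.476, -0.119], 'tool_pos': [0.201, -0.591, 0.192], 'tool_rot': [-3.098, -0.512, 0.0], 'contact_force': [0.409, -0.647, 0.477], 'grip_force': 0.0, 'opening': 0.085}
[[0.947, 0.322, -0.0], [0.322, -0.947, 0.002], [0.0, -0.002, -1.0]]
```

View pics/top0.png

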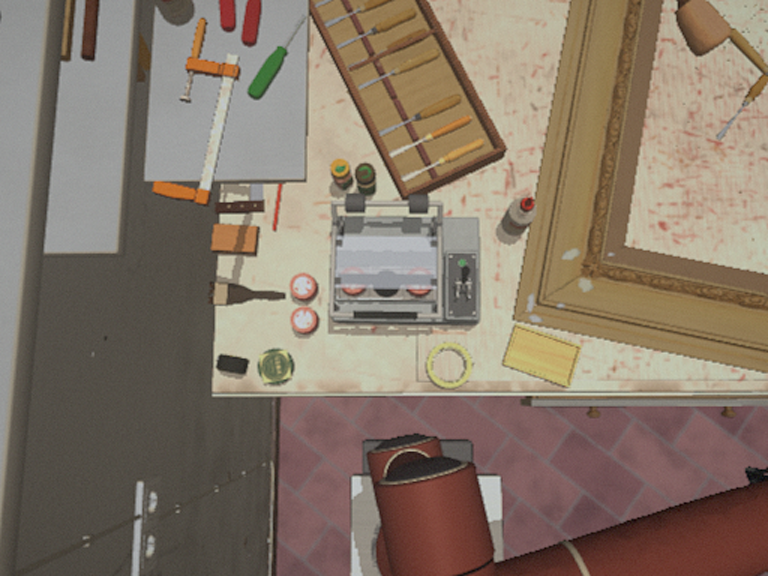

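View pics/side0.png

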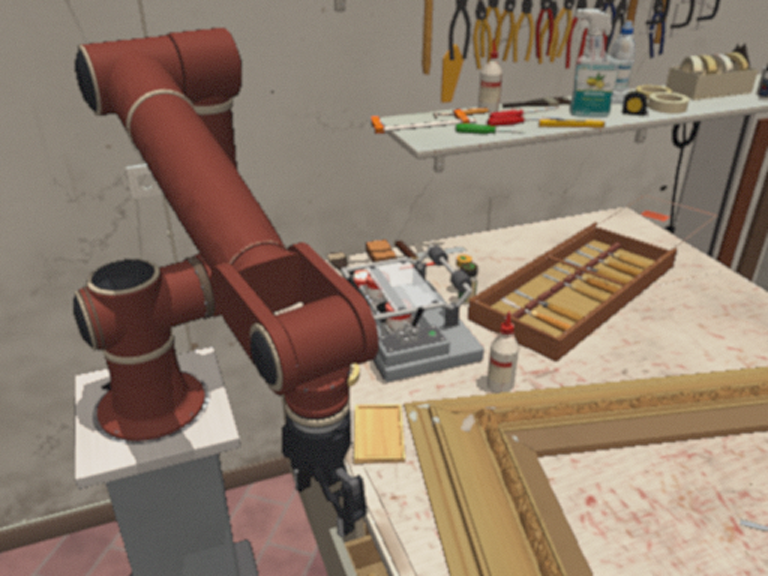

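The top view shows the shaker at px (405,260), with shaken pots in its left and right pockets (~(352,285) and (421,285)). Two waiting pots are at (304,286) and (304,320), the tray is at (541,355), the tape at (450,365), the wax tin at (276,366) and the measure at (233,365). The toggle is at about (463,280).

```bash
python3 - <<'E'
from h import *
W=np.load("top0.npy"); f,_,_=img("top")
def rect(name,box,zl,zh):
    u0,u1,v0,v1=[int(b/1.5) for b in box]; P=W[v0:v1,u0:u1].reshape(-1,3)
    m=(P[:,2]>zl)&(P[:,2]<zh); Q=P[m]
    if len(Q)<5: print(name,len(Q)); return
    r=cv2.minAreaRect((Q[:,:2]*1000).astype(np.float32)); print(name,len(Q),np.round(r[0],1),np.round(r[1],1),round(r[2],2),"zmed",np.round(np.median(Q[:,2]),4),"mean",np.round(Q.mean(0),4))
rect("pot A",(285,325,268,303),.035,.06); rect("pot B",(285,325,303,340),.035,.06)
rect("tray",(495,590,318,395),.006,.02)
rect("tray floor",(495,590,318,395),.003,.009)
rect("ctl box",(440,485,210,325),.07,.09)
rect("shaker base",(325,490,190,335),.038,.054)
rect("shaker all",(325,490,190,335),.03,.2)
rect("bar",(335,440,305,325),.108,.14)
rect("knob",(450,480,250,310),.135,.17)
rect("gate",(450,480,250,310),.11,.125)
rect("tape",(420,480,335,395),.01,.03); rect("wax",(250,300,340,390),.02,.04); rect("meas",(210,255,345,380),.04,.07)
# profile
for v in range(128,222,3):
    print(v,[ (u,*np.round(W[v,u]*1000).astype(int)) if np.isfinite(W[v,u,2]) else None for u in (235,258,281,308)])
c=f[125:225,210:395]; save("shk",c,4)
E
```

```text
pot A 248 [551.9 260.2] [55.8 54.2] 0.92 zmed 0.0483 mean [0.5507 0.2602 0.048 ]
pot B 250 [477.3 258.3] [54.8 54.6] 87.09 zmed 0.0484 mean [0.4777 0.2575 0.0481]
tray 1625 [ 408.5 -255.8] [201.5 148.4] 88.35 zmed 0.0106 mean [ 0.4142 -0.2627  0.0112]
tray floor 1044 [ 400.2 -255.6] [202.3 161.5] 87.38 zmed 0.0061 mean [ 0.4057 -0.2511  0.006 ]
ctl box 954 [546.5 -80.3] [ 70.8 148.7] 88.72 zmed 0.0785 mean [ 0.5443 -0.0793  0.0784]
shaker base 2073 [620.4  34.1] [316.  297.3] 88.69 zmed 0.0434 mean [0.6151 0.0309 0.0436]
shaker all 7664 [621.8  35.4] [317.5 302. ] 89.39 zmed 0.106 mean [0.5904 0.0419 0.0894]
bar 329 [485.7  79.5] [211.2  29.5] 89.74 zmed 0.1219 mean [0.478  0.0775 0.1219]
knob 35 [561.2 -80.7] [15.3 16.4] 88.15 zmed 0.1523 mean [ 0.5609 -0.0801  0.1505]
gate 25 [534.9 -76.1] [25.7 35.2] 35.93 zmed 0.1146 mean [ 0.54   -0.0786  0.1153]
tape 374 [382.  -58.7] [ 97.  111.1] 3.01 zmed 0.0215 mean [ 0.3809 -0.0553  0.0213]
wax 455 [378.5 321.8] [75.8 74. ] 88.96 zmed 0.028 mean [0.3796 0.3205 0.0281]
meas 192 [384.2 413.1] [59.4 34.8] 80.37 zmed 0.0557 mean [0.3836 0.4114
[... 5901 characters left out ...]
t64(471), np.int64(8), np.int64(121)), (308, np.int64(476), np.int64(-79), np.int64(75))]
215 [(235, np.int64(474), np.int64(155), np.int64(20)), (258, np.int64(473), np.int64(79), np.int64(23)), (281, np.int64(472), np.int64(5), np.int64(30)), (308, np.int64(471), np.int64(-83), np.int64(34))]
218 [(235, np.int64(466), np.int64(156), np.int64(0)), (258, np.int64(465), np.int64(80), np.int64(4)), (281, np.int64(465), np.int64(4), np.int64(3)), (308, np.int64(464), np.int64(-85), np.int64(4))]
221 [(235, np.int64(456), np.int64(157), np.int64(-4)), (258, np.int64(455), np.int64(80), np.int64(1)), (281, np.int64(455), np.int64(4), np.int64(4)), (308, np.int64(454), np.int64(-85), np.int64(1))]
```

View pics/shk.png

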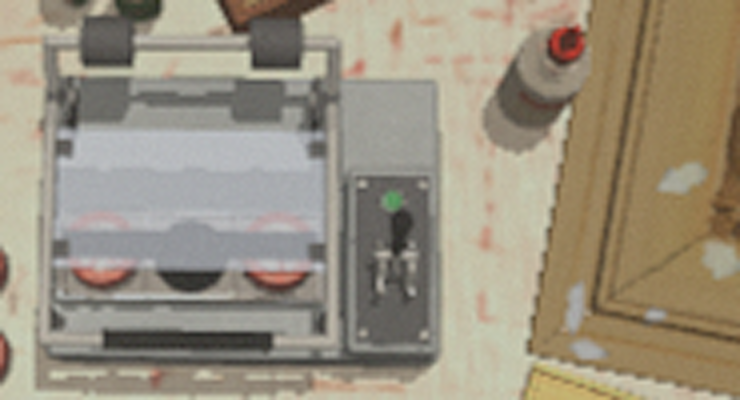

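```bash
python3 - <<'E'
from h import *
W=np.load("top0.npy"); S=np.load("side0.npy")
def sel(W,x0,x1,y0,y1,z0,z1):
    P=W.reshape(-1,3); P=P[np.isfinite(P).all(1)]; 
    return P[(P[:,0]>x0)&(P[:,0]<x1)&(P[:,1]>y0)&(P[:,1]<y1)&(P[:,2]>z0)&(P[:,2]<z1)]*1000
for n,w in(("top",W),("side",S)):
    print(n)
    b=sel(w,.45,.5,.02,.135,.105,.14); print(" bar",len(b),b.mean(0).round(1),np.percentile(b[:,0],[2,98]).round(1), np.polyfit(b[:,1],b[:,0],1).round(3) if len(b)>5 else 0)
    k=sel(w,.52,.6,-.11,-.05,.138,.17); print(" knob",len(k),k.mean(0).round(1),k.min(0).round(),k.max(0).round())
    g=sel(w,.5,.6,-.12,-.04,.108,.125); print(" gate",len(g),g.mean(0).round(1),g.min(0).round(),g.max(0).round())
    bx=sel(w,.44,.64,-.13,-.04,.072,.086); print(" box",bx.min(0).round(),bx.max(0).round(), np.percentile(bx,[2,98],axis=0).round(1)[:,:2].tolist())
    ba=sel(w,.44,.73,-.14,.22,.036,.056); print(" base",np.percentile(ba,[1,99],axis=0).round(1)[:,:2].tolist())
    # base right edge vs x, rear edge vs y
    for x in(.5,.6,.69):
        q=sel(w,x-.012,x+.012,-.15,.25,.034,.1); print("  x",x,"y",q[:,1].min().round(1),q[:,1].max().round(1))
    for y in(-.1,-.06,.03,.1):
        q=sel(w,.44,.73,y-.012,y+.012,.034,.1); print("  y",y,"x",q[:,0].min().round(1),q[:,0].max().round(1))
    t=sel(w,.3,.52,-.36,-.15,.009,.02); t=t[~((t[:,0]>460)|(t[:,1]<-345))]
    print(" tray",len(t), cv2.minAreaRect(t[:,:2].astype(np.float32)))
# tray by colour: yellow mask in top
f,_,_=img("top"); hsv=cv2.cvtColor(f,cv2.COLOR_RGB2HSV)
m=cv2.inRange(hsv,(18,110,150),(32,255,255)); m[:210]=0;m[265:]=0;m[:,:325]=0;m[:,395:]=0
n,l,s,c=cv2.connectedComponentsWithStats(m); i=1+s[1:,4].argmax(); P=W[l==i]*1000; P=P[np.isfinite(P).all(1)]
print("tray col",s[i],P.mean(0),cv2.minAreaRect(P[:,:2].astype(np.float32)))
st()
E
```

```text
top
 bar 184 [477.4  78.  122.7] [471.1 484. ] [4.00000e-03 4.77156e+02]
 knob 34 [561.  -80.3 150.9] [553. -88. 138.] [569. -73. 159.]
 gate 35 [537.3 -79.1 113.4] [514. -92. 108.] [552. -67. 122.]
 box [ 472. -117.   72.] [621. -44.  86.] [[475.2, -114.9], [617.4, -45.6]]
 base [[470.8, -121.3], [704.9, 188.0]]
  x 0.5 y -122.2 249.9
  x 0.6 y -117.0 -42.2
  x 0.69 y -124.0 184.3
  y -0.1 x 469.6 702.7
  y -0.06 x 470.3 704.4
  y 0.03 x 473.6 704.9
  y 0.1 x 474.0 705.2
 tray 820 ((396.24371337890625, -250.77532958984375), (187.04823303222656, 126.0329818725586), 89.60743713378906)
side
 bar 44 [481.7  91.7 127.6] [475.3 487.8] [-5.30000e-02  4.86614e+02]
 knob 36 [562.4 -81.9 150.9] [555. -91. 138.] [575. -75. 161.]
 gate 56 [541.2 -79.7 114.9] [516. -96. 108.] [557. -62. 125.]
 box [ 473. -121.   72.] [625. -42.  86.] [[475.1, -115.8], [619.7, -49.2]]
 base [[473.2, -124.1], [707.7, 169.7]]
  x 0.5 y -122.2 192.3
  x 0.6 y -125.0 63.7
  x 0.69 y -124.8 182.7
  y -0.1 x 470.6 705.9
  y -0.06 x 473.0 705.4
  y 0.03 x 507.1 683.6
  y 0.1 x 519.3 708.5
 tray 1156 ((398.30474853515625, -248.32516479492188), (193.32484436035156, 123.0521240234375), 89.97122955322266)
tray col [339 217  48  39 697] [ 410.2845783  -265.37310887    9.35421931] ((406.19781494140625, -254.9746856689453), (145.61277770996094, 84.69111633300781), 70.27747344970703)
{'t': 0.2, 'q': [-1.362, 0.053, 1.614, 0.0, 1.476, -0.119], 'tool_pos': [0.201, -0.591, 0.192], 'tool_rot': [-3.098, -0.512, 0.0], 'contact_force': [0.198, 0.125, -0.627], 'grip_force': 0.0, 'opening': 0.085}
[[0.947, 0.322, -0.0], [0.322, -0.947, 0.001], [0.0, -0.001, -1.0]]
```

Emit:
send_rows(
  rows=[
    [4.5,[0,0,-3],9.4],
    [4.5,[0,0,-3],9.4],
    [4.5,[3,-4.25,0],0],
    [4.5,[3,-4.25,0],0],
    [4.5,[3,-4.25,0],0],
    [4.5,[3,-4.25,0],0],
    [4.5,[3,-4.25,0],0],
    [4.5,[3,-4.25,0],0],
    [4.5,[3,-4.25,0],0],
    [4.5,[3,-4.25,0],0],
  ],
  newtons=80,
)

```text
t: 1.45
tool_pos: [0.442, -0.2502, 0.2529]
tool_rot: [3.141, -0.001, 0.0]
contact_force: [1.0, -0.4, -0.3]
opening: 0.0448
grip_force: 0.0
```

Emit:
send_rows(
  rows=[
    [4.5,[3,-4.2,0],0],
    [4.5,[3,-4.2,0],0],
    [4.5,[3,-4.3,0],0],
    [4.5,[2.9,-4.2,0],0],
    [4.5,[0,0,3],0],
    [4.5,[0,0,3],0],
    [4.5,[0,0,0],0],
  ],
)

```text
t: 2.33
tool_pos: [0.5584, -0.0821, 0.1896]
tool_rot: [-3.14, -0.0, 0.01]
contact_force: [0.3, -0.6, 0.4]
opening: 0.045
grip_force: 0.0
```

```bash
python3 - <<'E'
from h import *
f,W,d=img("side"); st()
save("s1",f[140:300,180:360],4)
E
```

```text
{'t': 2.375, 'q': [-0.278, -0.086, 1.751, 0.0, 1.478, 1.293], 'tool_pos': [0.56, -0.083, 0.192], 'tool_rot': [-3.141, 0.0, 0.004], 'contact_force': [0.225, 0.145, -0.104], 'grip_force': 0.0, 'opening': 0.045}
[[1.0, -0.0, -0.003], [-0.0, -1.0, 0.001], [-0.003, -0.001, -1.0]]
```

View pics/s1.png

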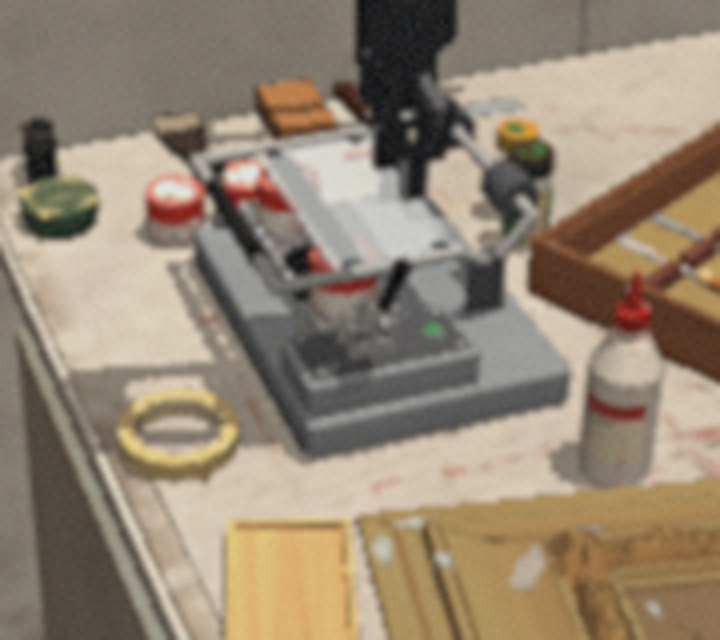

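The fingers (405,170) stand over the toggle (395,285), so I go down and grip it.

Emit:
send_rows(
  rows=[
    [4.5,[0,0,2.5],0],
    [4.5,[0,0,2.5],0],
    [4.5,[0,0,1.5],0],
    [4.5,[0,0,0],0],
    [1.0,[0,0,0],0],
    [1.0,[0,0,0],0],
    [1.0,[0,0,0],0],
    [1.0,[0,0,0],0],
    [1.0,[0,0,0],0],
  ],
  newtons=80,
)

```text
t: 3.5
tool_pos: [0.5604, -0.0828, 0.1281]
tool_rot: [-3.142, 0.0, -0.0]
contact_force: [-0.4, 0.3, -0.0]
opening: 0.0103
grip_force: 0.0
```

Emit:
send_rows(
  rows=[
    [0,[0,0,0],0],
    [0,[0,0,0],0],
    [0,[0,0,0],0],
  ],
)

```text
t: 3.88
tool_pos: [0.5604, -0.0828, 0.128]
tool_rot: [-3.142, 0.0, 0.0]
contact_force: [-0.3, 1.3, 0.1]
opening: 0.0
grip_force: 0.0
```

```bash
python3 - <<'E'
from h import *
f,W,d=img("side"); np.save("s2.npy",W)
g,W2,_=img("top"); 
a=cv2.resize(f[170:250,240:330],(720,640)); b=cv2.resize(g[150:230,270:360],(720,640)); save("s2",np.hstack([a,b]),.55)
E
```

```text
(no output)
```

View pics/s2.png

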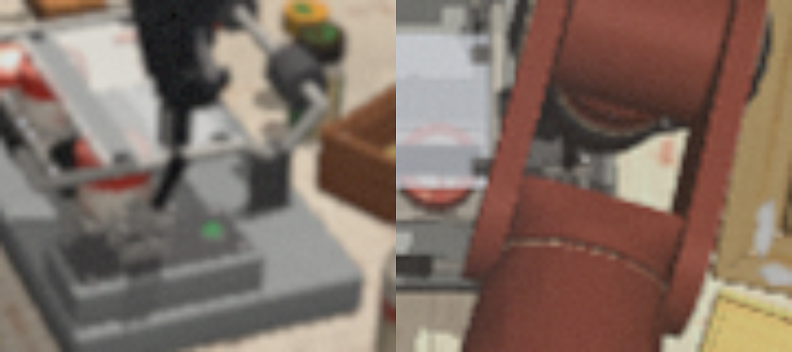

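The side crop shows the bat at (165,185), just in front of and below the fingertips at (180,160). I will measure both.

```bash
python3 - <<'E'
from h import *
A=np.load("side0.npy"); B=np.load("s2.npy")
for n,w in(("start",A),("now",B)):
    print(n)
    P=w*1000
    for v in range(196,222,2):
        r=[(u,*[int(q) for q in P[v,u]]) for u in range(268,296,2) if np.isfinite(P[v,u]).all() and 505<P[v,u,0]<600 and P[v,u,2]>100 and -115<P[v,u,1]<-50]
        print(v,r)
E
```

```text
start
196 []
198 []
200 []
202 []
204 [(280, 564, -77, 160)]
206 [(278, 555, -81, 157), (280, 562, -83, 157), (282, 567, -86, 157)]
208 [(278, 557, -78, 147), (280, 562, -83, 149), (282, 569, -82, 147)]
210 [(278, 556, -81, 142), (280, 560, -88, 145)]
212 [(276, 553, -73, 130), (278, 556, -81, 134)]
214 [(270, 537, -63, 119), (276, 551, -77, 125), (278, 555, -85, 129)]
216 [(270, 535, -66, 114), (272, 543, -64, 111), (274, 549, -68, 112), (276, 551, -79, 119)]
218 [(270, 536, -65, 105), (274, 538, -93, 123), (276, 548, -86, 116)]
220 [(272, 532, -89, 114), (274, 540, -88, 111), (276, 546, -90, 111), (278, 553, -89, 109)]
now
196 [(276, 549, -77, 193), (278, 551, -88, 199), (280, 556, -93, 201), (282, 563, -91, 198)]
198 [(276, 548, -80, 187), (278, 552, -86, 190), (280, 555, -95, 195), (282, 561, -96, 194)]
200 [(276, 551, -74, 176), (278, 553, -85, 182), (280, 555, -95, 187), (282, 563, -92, 184)]
202 [(278, 552, -87, 176), (280, 557, -92, 178), (282, 563, -93, 177)]
204 [(280, 567, -70, 155)]
206 [(278, 557, -77, 154), (280, 560, -86, 159), (282, 569, -81, 153)]
208 [(278, 557, -79, 147), (280, 560, -86, 151), (282, 568, -85, 149)]
210 [(278, 557, -79, 140), (280, 561, -86, 143)]
212 [(276, 551, -77, 133), (278, 555, -84, 136)]
214 [(270, 536, -63, 120), (276, 550, -79, 126), (278, 554, -85, 129)]
216 [(270, 533, -73, 119), (272, 541, -70, 115), (274, 547, -71, 114), (276, 551, -79, 118)]
218 [(270, 536, -64, 104), (274, 540, -87, 118), (276, 550, -82, 113)]
220 [(272, 532, -90, 115), (274, 539, -91, 114), (276, 545, -93, 114), (278, 554, -89, 109)]
```

```bash
python3 - <<'E'
from h import *
st()
A=np.load("side0.npy"); B=np.load("s2.npy")
_,C,d=img("side")
P=A.reshape(-1,3); P=P[np.isfinite(P).all(1)]
m=(np.hypot(P[:,0]-.2,P[:,1]+.59)<.09)&(P[:,2]>.1)
for lo in np.arange(.1,.4,.02):
    q=P[m&(P[:,2]>lo)&(P[:,2]<lo+.02)]; print(round(lo,2),len(q),q.mean(0).round(3) if len(q) else "",(q.min(0).round(3),q.max(0).round(3)) if len(q) else "")
T=np.linalg.inv(d["cam_to_world"])
for p in([.56,-.083,.128],[.56,-.083,.17],[.201,-.591,.192]):
    c=T[:3,:3]@p+T[:3,3]; print(p,c[0]/c[2]*d["fx"]+d["cx"],c[1]/c[2]*d["fy"]+d["cy"])
P=C.reshape(-1,3); P=P[np.isfinite(P).all(1)]
m=(np.hypot(P[:,0]-.56,P[:,1]+.083)<.05)
for lo in np.arange(.12,.3,.01):
    q=P[m&(P[:,2]>lo)&(P[:,2]<lo+.01)]; print(round(lo,2),len(q),q.mean(0).round(3) if len(q) else "")
E
```

```text
{'t': 3.975, 'q': [-0.278, -0.037, 1.814, 0.0, 1.365, 1.293], 'tool_pos': [0.56, -0.083, 0.128], 'tool_rot': [-3.142, 0.001, 0.0], 'contact_force': [0.491, 0.239, -0.595], 'grip_force': 0.0, 'opening': 0.0}
[[1.0, -0.0, -0.0], [-0.0, -1.0, 0.0], [-0.0, -0.0, -1.0]]
0.1 0  
0.12 0  
0.14 0  
0.16 0  
0.18 0  
0.2 0  
0.22 0  
0.24 100 [ 0.197 -0.588  0.253] (array([ 0.175, -0.645,  0.244]), array([ 0.225, -0.545,  0.259]))
0.26 132 [ 0.198 -0.593  0.269] (array([ 0.176, -0.646,  0.26 ]), array([ 0.225, -0.545,  0.28 ]))
0.28 172 [ 0.2   -0.607  0.293] (array([ 0.166, -0.665,  0.28 ]), array([ 0.235, -0.524,  0.3  ]))
0.3 314 [ 0.203 -0.62   0.31 ] (array([ 0.167, -0.665,  0.3  ]), array([ 0.236, -0.524,  0.32 ]))
0.32 331 [ 0.204 -0.625  0.331] (array([ 0.168, -0.662,  0.32 ]), array([ 0.235, -0.526,  0.34 ]))
0.34 306 [ 0.212 -0.631  0.347] (array([ 0.169, -0.66 ,  0.34 ]), array([ 0.234, -0.53 ,  0.36 ]))
0.36 328 [ 0.195 -0.62   0.371] (array([ 0.164, -0.629,  0.36 ]), array([ 0.235, -0.584,  0.38 ]))
0.38 397 [ 0.196 -0.619  0.39 ] (array([ 0.164, -0.63 ,  0.38 ]), array([ 0.236, -0.585,  0.4  ]))
0.4 384 [ 0.194 -0.614  0.407] (array([ 0.164, -0.629,  0.4  ]), array([ 0.238, -0.574,  0.42 ]))
[0.56, -0.083, 0.128] 279.06862374332394 213.67392747012968
[0.56, -0.083, 0.17] 279.49010869205597 202.59527785971795
[0.201, -0.591, 0.192] 217.01289288351342 357.84311567922725
0.12 25 [ 0.553 -0.066  0.125]
0.13 9 [ 0.558 -0.081  0.137]
0.14 12 [ 0.559 -0.083  0.146]
0.15 19 [ 0.565 -0.082  0.155]
0.16 3 [ 0.563 -0.082  0.164]
0.17 14 [ 0.557 -0.088  0.176]
0.18 22 [ 0.556 -0.089  0.185]
0.19 20 [ 0.557 -0.09   0.195]
0.2 17 [ 0.554 -0.087  0.204]
0.21 28 [ 0.555 -0.091  0.217]
0.22 30 [ 0.552 -0.087  0.225]
0.23 46 [ 0.553 -0.094  0.236]
0.24 41 [ 0.549 -0.088  0.245]
0.25 34 [ 0.55  -0.092  0.256]
0.26 45 [ 0.55  -0.101  0.266]
0.27 62 [ 0.553 -0.104  0.275]
0.28 32 [ 0.557 -0.114  0.285]
0.29 32 [ 0.554 -0.114  0.297]
```

The camera puts the real fingertips about 40 mm above the reported TCP. The knob height agrees with its given value, so I trust the vision and go 40 mm lower.

Emit:
send_rows(
  rows=[
    [4.5,[0,0,0],0],
    [4.5,[0,0,0],0],
    [4.5,[0,0,0],0],
    [4.5,[0,0,1],0],
    [4.5,[0,0,1],0],
    [4.5,[0,0,1],0],
    [4.5,[0,0,0.8],0],
    [4.5,[0,0,0],0],
  ],
)

```text
t: 5.03
tool_pos: [0.5596, -0.0826, 0.0888]
tool_rot: [-3.141, 0.001, 0.003]
contact_force: [0.2, -0.5, 0.3]
opening: 0.0453
grip_force: 0.0
```

Emit:
send_rows(
  rows=[
    [0,[0,0,0],0],
    [0,[0,0,0],0],
    [0,[0,0,0],0],
    [0,[0,0,0],0],
    [0,[0,0,0],0],
    [0,[0,0,0],0],
  ],
  newtons=80,
)

```text
t: 5.78
tool_pos: [0.5609, -0.0807, 0.091]
tool_rot: [-3.138, -0.0, -0.002]
contact_force: [-1.4, 6.9, 3.4]
opening: 0.0128
grip_force: 77.9
```

Emit:
send_rows(
  rows=[
    [0,[0.15,0,-0.35],0],
    [0,[0.15,0,-0.35],0],
    [0,[0.15,0,-0.35],0],
    [0,[0.13,0,-0.33],0],
    [0,[0,0,0],0],
  ],
)

```text
t: 6.4
tool_pos: [0.5642, -0.0807, 0.1017]
tool_rot: [-3.137, -0.001, 0.008]
contact_force: [-2.3, 5.8, -6.1]
opening: 0.0125
grip_force: 77.9
```

Emit:
send_rows(
  rows=[
    [0,[0.08,0,-0.18],0],
    [0,[0,0,0],0],
  ],
)

```text
t: 6.65
tool_pos: [0.5646, -0.0807, 0.1031]
tool_rot: [-3.137, -0.001, 0.009]
contact_force: [-2.2, 5.1, -6.1]
opening: 0.0128
grip_force: 77.9
```

Emit:
send_rows(
  rows=[
    [0,[0.08,0,-0.2],0],
    [0,[0,0,0],0],
  ],
)

```text
t: 6.9
tool_pos: [0.5652, -0.0807, 0.1049]
tool_rot: [-3.137, -0.001, 0.01]
contact_force: [-1.6, 4.5, -7.1]
opening: 0.0129
grip_force: 77.9
```

Emit:
send_rows(
  rows=[
    [0,[-0.81,0,-0.29],0],
    [0,[-0.84,0,-0.22],0],
    [0,[-0.86,0,-0.13],0],
    [0,[-0.86,0,-0.04],0],
    [0,[-0.86,0,0.04],0],
    [0,[-0.86,0,0.13],0],
    [0,[-0.84,0,0.22],0],
    [0,[-0.81,0,0.29],0],
    [0,[0,0,0],0],
  ],
)

```text
t: 8.02
tool_pos: [0.4997, -0.0828, 0.1073]
tool_rot: [-3.141, 0.001, 0.001]
contact_force: [0.3, -0.3, -0.1]
opening: 0.0002
grip_force: 0.0
```

```bash
python3 - <<'E'
from h import *
f,W,d=img("side"); P=W*1000
for v in range(196,232,2):
    r=[(u,*[int(q) for q in P[v,u]]) for u in range(256,290,2) if np.isfinite(P[v,u]).all() and 475<P[v,u,0]<600 and P[v,u,2]>112 and -115<P[v,u,1]<-50]
    print(v,r)
save("s3",f[170:250,230:330],6)
E
```

```text
196 [(256, 489, -60, 196), (258, 483, -92, 216), (260, 488, -95, 217), (262, 494, -96, 216)]
198 [(258, 488, -78, 200), (260, 488, -96, 210), (262, 503, -75, 195)]
200 [(258, 487, -83, 196), (260, 487, -97, 204), (262, 488, -112, 213)]
202 [(258, 489, -78, 185), (260, 488, -97, 196), (262, 491, -105, 201), (270, 513, -113, 201)]
204 [(258, 489, -77, 177), (260, 491, -88, 183), (262, 488, -113, 199), (280, 566, -72, 156)]
206 [(258, 489, -77, 170), (260, 492, -87, 175), (262, 495, -96, 180), (264, 503, -93, 176), (278, 556, -79, 155), (280, 560, -87, 159), (282, 569, -81, 154)]
208 [(258, 488, -79, 163), (260, 492, -86, 167), (262, 495, -96, 172), (264, 502, -94, 169), (278, 556, -79, 148), (280, 560, -86, 151), (282, 569, -82, 146)]
210 [(258, 489, -78, 156), (260, 492, -88, 161), (262, 496, -93, 163), (264, 503, -92, 161), (278, 557, -79, 140), (280, 562, -84, 142)]
212 [(260, 493, -85, 151), (262, 496, -93, 156), (264, 507, -83, 147), (276, 552, -74, 130), (278, 555, -84, 136)]
214 [(270, 536, -64, 120), (276, 549, -83, 129), (278, 556, -82, 127)]
216 [(270, 534, -69, 116), (272, 540, -71, 116), (274, 546, -74, 116), (276, 549, -82, 121)]
218 [(274, 542, -84, 116), (276, 548, -84, 115)]
220 [(272, 532, -91, 115), (274, 540, -89, 112), (276, 546, -91, 112), (278, 552, -93, 112)]
222 []
224 []
226 []
228 []
230 []
```

View pics/s3.png

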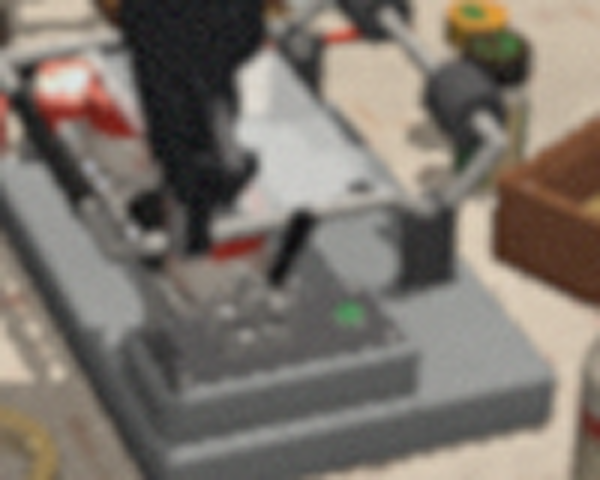

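It slipped off upward because I gripped the ball too high, and the bat is back home in ON (bat at (290,245), fingertips at (200,240)). I will regrip about 8 mm lower.

Emit:
send_rows(
  rows=[
    [4.5,[0,0,-2.5],0],
    [4.5,[0,0,-1],0],
    [4.5,[3.2,-0.2,0],0],
    [4.5,[3.2,0,0],0],
    [4.5,[0,0,2.5],0],
    [4.5,[0,0,2.5],0],
    [4.5,[0,0,1.1],0],
    [4.5,[0,0,0],0],
  ],
  newtons=110,
)

```text
t: 9.07
tool_pos: [0.5638, -0.0806, 0.0807]
tool_rot: [-3.141, 0.0, 0.003]
contact_force: [0.4, -0.4, -0.5]
opening: 0.0448
grip_force: 0.0
```

Emit:
send_rows(
  rows=[
    [0,[0,0,0],0],
    [0,[0,0,0],0],
    [0,[0,0,0],0],
    [0,[0,0,0],0],
    [0,[0,0,0],0],
    [0,[0,0,0],0],
  ],
)

```text
t: 9.82
tool_pos: [0.5655, -0.0802, 0.0833]
tool_rot: [-3.141, 0.0, -0.004]
contact_force: [-0.5, 5.1, 5.7]
opening: 0.012
grip_force: 107.1
```

```bash
python3 - <<'E'
from h import *
f,W,d=img("side"); P=W*1000
for v in range(196,224,1):
    r=[(u,*[int(q) for q in P[v,u]]) for u in range(268,292,2) if np.isfinite(P[v,u]).all() and 475<P[v,u,0]<610 and P[v,u,2]>112 and -125<P[v,u,1]<-50]
    print(v,r)
save("s4",f[180:230,250:310],10)
E
```

```text
196 [(274, 553, -53, 178), (276, 552, -70, 188), (278, 547, -98, 206), (280, 552, -100, 206), (282, 557, -105, 208), (284, 564, -103, 205), (286, 561, -123, 217)]
197 [(274, 553, -53, 174), (276, 553, -70, 184), (278, 550, -91, 197), (280, 552, -101, 203), (282, 559, -100, 201), (284, 569, -94, 195)]
198 [(276, 554, -67, 179), (278, 550, -91, 194), (280, 555, -95, 195), (282, 562, -95, 193), (284, 555, -124, 212)]
199 [(276, 553, -69, 176), (278, 549, -93, 192), (280, 555, -95, 191), (282, 561, -97, 191)]
200 [(276, 554, -67, 171), (278, 559, -72, 173), (280, 553, -99, 190), (282, 562, -95, 186)]
201 [(276, 553, -69, 169), (278, 561, -69, 167), (280, 554, -99, 186)]
202 [(276, 553, -70, 166), (278, 561, -67, 162), (280, 554, -97, 182), (282, 573, -71, 162)]
203 [(276, 555, -66, 159), (278, 560, -71, 161), (280, 556, -94, 176), (282, 554, -112, 187)]
204 [(276, 555, -66, 155), (278, 560, -70, 157), (280, 556, -95, 173), (282, 554, -113, 184), (290, 577, -122, 184)]
205 [(276, 557, -63, 149), (278, 560, -70, 153), (280, 554, -99, 172), (282, 551, -120, 185), (284, 556, -124, 186), (286
[... 920 characters left out ...]
 127), (278, 554, -86, 134), (280, 559, -89, 134), (282, 563, -97, 138), (284, 570, -98, 137)]
214 [(270, 534, -69, 124), (276, 551, -78, 125), (278, 556, -81, 126), (280, 558, -93, 133), (282, 564, -95, 133), (284, 571, -94, 131)]
215 [(270, 536, -64, 116), (272, 543, -65, 115), (276, 549, -82, 124), (278, 557, -81, 122), (280, 558, -93, 130), (282, 569, -86, 122), (284, 574, -89, 123)]
216 [(270, 536, -64, 112), (272, 542, -67, 113), (276, 551, -79, 119)]
217 [(274, 545, -77, 115), (276, 551, -79, 114)]
218 [(274, 538, -91, 122), (276, 548, -85, 115)]
219 [(272, 533, -88, 117), (274, 540, -89, 116), (278, 553, -89, 113)]
220 [(272, 534, -86, 112), (274, 540, -89, 112)]
221 []
222 []
223 []
```

View pics/s4.png

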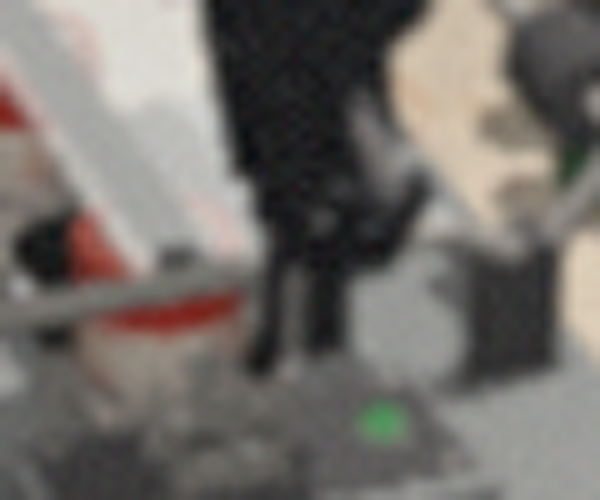

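Emit:
send_rows(
  rows=[
    [0,[0.15,0,-0.35],0],
    [0,[0.15,0,-0.35],0],
    [0,[0.15,0,-0.35],0],
    [0,[0.13,0,-0.33],0],
    [0,[0.1,0,-0.3],0],
    [0,[0,0,0],0],
  ],
  newtons=120,
)

```text
t: 10.62
tool_pos: [0.5705, -0.0805, 0.0978]
tool_rot: [-3.141, 0.001, 0.003]
contact_force: [-1.4, 3.9, -7.5]
opening: 0.0118
grip_force: 116.8
```

```bash
python3 - <<'E'
from h import *
f,W,d=img("side"); st()
save("s5",f[180:230,250:310],10)
E
```

```text
{'t': 10.675, 'q': [-0.269, 0.016, 1.814, 0.0, 1.313, 1.302], 'tool_pos': [0.57, -0.08, 0.098], 'tool_rot': [-3.141, 0.001, 0.003], 'contact_force': [-1.591, 4.711, -8.029], 'grip_force': 116.8, 'opening': 0.012}
[[1.0, -0.0, -0.002], [-0.0, -1.0, 0.001], [-0.002, -0.001, -1.0]]
```

View pics/s5.png

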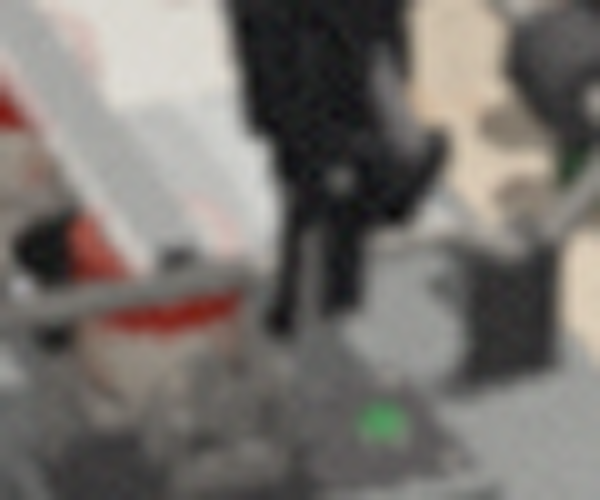

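The fingers hold the bat, which is pulled out about 15 mm with 7.6 N on it. Next I swing it over.

Emit:
send_rows(
  rows=[
    [0,[-0.42,0,-0.15],0],
    [0,[-0.4,0,-0.13],0],
    [0,[-0.42,0,-0.11],0],
    [0,[-0.42,0,-0.1],0],
    [0,[-0.43,0,-0.07],0],
    [0,[-0.43,0,-0.06],0],
    [0,[-0.43,0,-0.03],0],
    [0,[-0.43,0,-0.01],0],
  ],
)

```text
t: 11.68
tool_pos: [0.5398, -0.0803, 0.1061]
tool_rot: [-3.141, 0.001, -0.012]
contact_force: [3.7, 11.6, -7.8]
opening: 0.0116
grip_force: 116.8
```

Emit:
send_rows(
  rows=[
    [0,[-0.43,0,0.01],0],
    [0,[-0.43,0,0.03],0],
    [0,[-0.43,0,0.06],0],
    [0,[-0.43,0,0.07],0],
    [0,[-0.42,0,0.1],0],
    [0,[-0.42,0,0.11],0],
    [0,[-0.4,0,0.13],0],
    [0,[-0.42,0,0.15],0],
  ],
)

```text
t: 12.68
tool_pos: [0.5155, -0.0816, 0.1064]
tool_rot: [3.138, 0.0, 0.049]
contact_force: [26.7, 11.3, 4.8]
opening: 0.0058
grip_force: 159.7
```

```bash
python3 - <<'E'
from h import *
f,W,d=img("side"); P=W*1000; st()
for v in range(196,222,2):
    r=[(u,*[int(q) for q in P[v,u]]) for u in range(258,290,2) if np.isfinite(P[v,u]).all() and 475<P[v,u,0]<610 and P[v,u,2]>112 and -125<P[v,u,1]<-50]
    print(v,r)
save("s6",f[180:230,240:300],10)
E
```

```text
{'t': 12.725, 'q': [-0.303, -0.152, 1.957, 0.007, 1.304, 1.265], 'tool_pos': [0.516, -0.082, 0.107], 'tool_rot': [3.138, 0.002, 0.052], 'contact_force': [24.037, 10.398, 3.149], 'grip_force': 163.156, 'opening': 0.006}
[[0.999, 0.001, 0.033], [0.001, -1.0, -0.003], [0.033, 0.004, -0.999]]
196 [(260, 503, -59, 192), (262, 495, -93, 214), (264, 500, -97, 215)]
198 [(260, 499, -68, 192), (262, 504, -73, 193), (264, 502, -94, 206), (266, 517, -75, 191)]
200 [(262, 503, -74, 187), (264, 500, -99, 202), (266, 503, -106, 206)]
202 [(262, 503, -74, 179), (264, 500, -98, 194), (266, 501, -113, 203), (268, 503, -123, 209), (270, 514, -111, 199), (272, 521, -112, 198)]
204 [(262, 503, -76, 174), (264, 505, -88, 180), (266, 501, -112, 196), (268, 508, -112, 194), (270, 524, -90, 177)]
206 [(260, 496, -77, 168), (262, 502, -78, 167), (264, 504, -89, 174), (266, 507, -97, 178), (268, 514, -99, 177), (270, 524, -90, 170)]
208 [(260, 495, -79, 162), (262, 500, -82, 163), (264, 504, -90, 167), (266, 509, -95, 169), (268, 515, -96, 168), (270, 524, -91, 162)]
210 [(262, 501, -81, 154), (264, 506, -86, 156), (266, 508, -97, 163), (268, 515, -97, 161), (270, 525, -89, 154)]
212 [(264, 506, -84, 148), (266, 512, -88, 149), (268, 518, -90, 149)]
214 [(264, 510, -76, 134), (266, 514, -84, 138), (270, 537, -62, 118)]
216 [(266, 515, -82, 129), (268, 522, -80, 126), (270, 534, -70, 117), (272, 542, -67, 113)]
218 [(268, 519, -89, 125), (274, 538, -91, 121)]
220 [(272, 532, -91, 116), (274, 538, -93, 115)]
```

View pics/s6.png

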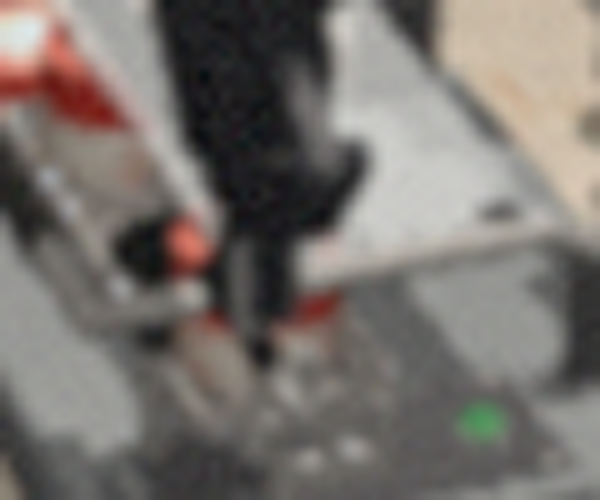

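The bat now leans to the front (neck at (260,350), on the OFF line). I will relax, release and lift.

Emit:
send_rows(
  rows=[
    [0,[0.8,0,0.2],0],
    [4.5,[0,0,0],0],
    [4.5,[0,0,0],0],
    [4.5,[0,0,0],0],
    [4.5,[0,0,-3],0],
    [4.5,[0,0,-4],0],
    [4.5,[-4,4,-2],0],
    [4.5,[-5,3,0],0],
    [4.5,[-5,3,0],0],
  ],
)

```text
t: 13.85
tool_pos: [0.3701, -0.1821, 0.1873]
tool_rot: [3.139, 0.001, 0.001]
contact_force: [0.2, -1.5, 0.0]
opening: 0.045
grip_force: 0.0
```

```bash
python3 - <<'E'
from h import *
st()
def sel(W,x0,x1,y0,y1,z0,z1):
    P=W.reshape(-1,3); P=P[np.isfinite(P).all(1)]; 
    return P[(P[:,0]>x0)&(P[:,0]<x1)&(P[:,1]>y0)&(P[:,1]<y1)&(P[:,2]>z0)&(P[:,2]<z1)]*1000
for n in("side","top"):
    f,W,d=img(n)
    for z in(.12,.13,.14,.15):
        k=sel(W,.47,.6,-.105,-.055,z,z+.01); print(n,z,len(k),k.mean(0).round(1) if len(k) else "")
E
```

```text
{'t': 13.85, 'q': [-0.637, -0.495, 2.086, -0.002, 1.548, 0.934], 'tool_pos': [0.37, -0.182, 0.187], 'tool_rot': [3.139, 0.001, 0.001], 'contact_force': [0.183, -1.509, 0.017], 'grip_force': 0.0, 'opening': 0.045}
[[1.0, 0.0, 0.001], [0.0, -1.0, -0.003], [0.001, 0.003, -1.0]]
side 0.12 12 [526.4 -81.1 122.8]
side 0.13 11 [515.9 -82.7 134.7]
side 0.14 9 [510.6 -83.5 145.6]
side 0.15 22 [508.  -80.3 155.9]
top 0.12 4 [526.3 -72.9 122.1]
top 0.13 2 [516.2 -75.4 133. ]
top 0.14 4 [508.8 -78.3 146.8]
top 0.15 24 [505.8 -79.2 153.7]
```

The toggle is OFF and home: knob at x 0.507, top at z 0.156. Next is the guard, with the gripper turned so the fingers straddle the bar.

Emit:
send_rows(
  rows=[
    [4,[0,0,0],-10],
    [4,[0,0,0],-10],
    [4,[0,0,0],-10],
    [4,[0,0,0],-10],
    [4,[0,0,0],-10],
    [4,[0,0,0],-10],
    [4,[0,0,0],-10],
    [4,[0,0,0],-10],
    [4,[0,0,0],-10],
  ],
  newtons=40,
)

```text
t: 15.08
tool_pos: [0.3718, -0.1808, 0.1867]
tool_rot: [2.214, 2.227, -0.001]
contact_force: [0.3, -0.2, 0.4]
opening: 0.0398
grip_force: 0.0
```

Emit:
send_rows(
  rows=[
    [4,[5.2,2.15,0],0],
    [4,[5.2,2.15,0],0],
    [4,[5.2,2.15,0],0],
    [4,[5.2,2.15,0],0],
    [4,[5.2,2.15,0],0],
    [4,[0,0,0],0],
  ],
)

```text
t: 15.82
tool_pos: [0.4798, 0.0824, 0.1865]
tool_rot: [2.215, 2.228, -0.0]
contact_force: [-0.4, 0.4, -0.2]
opening: 0.0402
grip_force: 0.0
```

Emit:
send_rows(
  rows=[
    [4,[0,0,4],0],
    [4,[0,0,4],0],
    [4,[0,0,3],0],
    [4,[0,0,1.7],0],
    [4,[0,0,0],0],
    [0,[0,0,0],0],
    [0,[0,0,0],0],
    [0,[0,0,0],0],
    [0,[0,0,0],0],
    [0,[0,0,0],0],
  ],
)

```text
t: 17.08
tool_pos: [0.4802, 0.079, 0.0613]
tool_rot: [2.221, 2.219, 0.002]
contact_force: [-2.7, -1.0, 5.9]
opening: 0.0149
grip_force: 39.2
```

Emit:
send_rows(
  rows=[
    [0,[0,0.28,-1.94],0],
    [0,[0,0.47,-1.9],0],
    [0,[0,0.66,-1.85],0],
    [0,[0,0.84,-1.77],0],
    [0,[0,1.01,-1.68],0],
    [0,[0,1.17,-1.57],0],
    [0,[0,1.32,-1.44],0],
    [0,[0,1.46,-1.31],0],
    [0,[0,1.58,-1.15],0],
    [0,[0,1.69,-0.99],0],
  ],
)

```text
t: 18.32
tool_pos: [0.5845, 0.0769, 0.2211]
tool_rot: [2.22, 2.217, -0.004]
contact_force: [-8.8, -8.6, 11.7]
opening: 0.0145
grip_force: 41.8
```

Emit:
send_rows(
  rows=[
    [4,[0,0,0],0],
    [4.5,[0,0,0],0],
    [4.5,[0,0,-2.5],0],
    [4.5,[0,0,-2.5],0],
    [4.5,[0,-4,-1],0],
    [4.5,[0,-5,0],0],
    [4.5,[0,-5,0],0],
    [4.5,[0,0,0],0],
    [4.5,[0,0,0],0],
  ],
)

```text
t: 19.45
tool_pos: [0.4439, 0.0795, 0.2753]
tool_rot: [2.221, 2.222, 0.001]
contact_force: [0.4, -0.1, -0.2]
opening: 0.0448
grip_force: 0.0
```

```bash
python3 - <<'E'
from h import *
st()
f,W,d=img("side"); g,W2,_=img("top"); np.save("t7.npy",W2); save("s7",np.hstack([f[100:300,140:370],g[100:300,120:350]]),1.7)
E
```

```text
{'t': 19.45, 'q': [0.012, -0.414, 1.887, 0.0, 1.669, 0.011], 'tool_pos': [0.444, 0.079, 0.275], 'tool_rot': [2.221, 2.222, 0.001], 'contact_force': [0.408, -0.055, -0.218], 'grip_force': 0.0, 'opening': 0.045}
[[-0.0, 1.0, 0.0], [1.0, 0.0, 0.0], [0.0, 0.0, -1.0]]
```

View pics/s7.png

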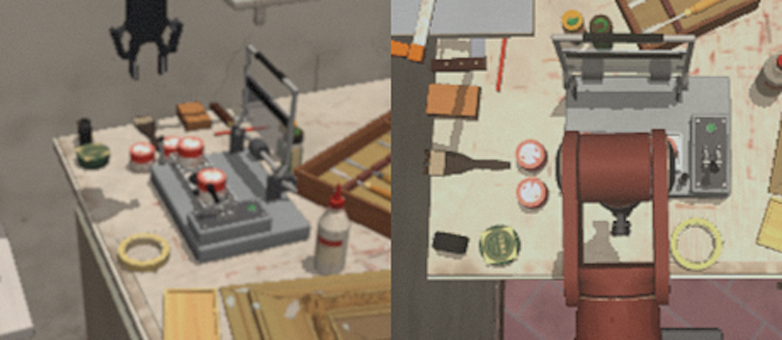

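The guard stands open. In the side view the shaken pots are at (190,147) and (212,180) and the middle pocket is empty. In the top view the waiting pots are at (530,155) and (530,192). I will move aside to the right and measure.

Emit:
send_rows(
  rows=[
    [8.5,[-5.5,0,0],0],
    [8.5,[-5.5,0,0],0],
    [8.5,[-5.5,0,0],0],
    [8.5,[-5.5,0,0],0],
    [8.5,[-5.5,0,0],0],
    [8.5,[-5.5,0,0],0],
  ],
  newtons=40,
)

```text
t: 20.3
tool_pos: [0.4443, -0.2533, 0.275]
tool_rot: [-2.222, -2.22, -0.001]
contact_force: [-0.6, 0.1, 0.3]
opening: 0.0851
grip_force: 0.0
```

```bash
cat >> h.py <<'E'
def sel(W,x0,x1,y0,y1,z0,z1):
    P=W.reshape(-1,3); P=P[np.isfinite(P).all(1)]; 
    return P[(P[:,0]>x0)&(P[:,0]<x1)&(P[:,1]>y0)&(P[:,1]<y1)&(P[:,2]>z0)&(P[:,2]<z1)]*1000
def blobs(W,x0,x1,y0,y1,z0,z1,minn=40):
    Q=sel(W,x0,x1,y0,y1,z0,z1); 
    if len(Q)==0: return
    g=np.zeros((600,600),np.uint8); ij=((Q[:,:2]-[x0*1000,y0*1000])/1).astype(int); g[ij[:,0],ij[:,1]]=1; g=cv2.dilate(g,np.ones((7,7)))
    n,l=cv2.connectedComponents(g); lab=l[ij[:,0],ij[:,1]]
    for k in range(1,n):
        q=Q[lab==k]
        if len(q)>=minn: c,r=cv2.minEnclosingCircle(q[:,:2].astype(np.float32)); print("  n",len(q),"circ",np.round(c,1),"d",round(2*r,1),"mean",q.mean(0).round(1),"mid",((np.percentile(q,2,axis=0)+np.percentile(q,98,axis=0))/2).round(1)[:2])
E
python3 - <<'E'
from h import *
st()
for n in("top","side"):
    f,W,d=img(n); np.save(n+"8.npy",W)
    print(n,"cradle"); blobs(W,.48,.68,-.06,.2,.1,.122)
    print(n,"bench"); blobs(W,.35,.75,.2,.36,.04,.06)
    for z0,z1 in((.064,.078),(.055,.064)):
        q=sel(W,.48,.66,-.03,.18,z0,z1); print("rim" ,len(q),np.percentile(q,[1,99],axis=0).round(1).tolist())
    # tray by colour
    hsv=cv2.cvtColor(f,cv2.COLOR_RGB2HSV); m=cv2.inRange(hsv,(15,100,120),(32,255,255)).astype(bool)
    m&=(W[...,0]>.32)&(W[...,0]<.50)&(W[...,1]<-.16)&(W[...,1]>-.36)&(W[...,2]<.02)
    nn,l,s,c=cv2.connectedComponentsWithStats(m.astype(np.uint8)); i=1+s[1:,4].argmax(); P=W[l==i]*1000
    print("tray",len(P),P.mean(0).round(1),cv2.minAreaRect(P[:,:2].astype(np.float32)))
    if n=="top": save("t8",f[100:290,130:400],2.9)
E
```

```text
{'t': 20.3, 'q': [-0.664, -0.257, 1.766, 0.0, 1.634, -0.663], 'tool_pos': [0.444, -0.253, 0.275], 'tool_rot': [-2.222, -2.22, -0.001], 'contact_force': [-0.602, 0.051, 0.334], 'grip_force': 0.0, 'opening': 0.085}
[[0.001, 1.0, -0.0], [1.0, -0.001, 0.001], [0.001, -0.0, -1.0]]
top cradle
  n 262 circ [547.3  12.4] d 57.2 mean [546.6  13.1 108.4] mid [547.2  12.5]
  n 264 circ [553.  148.1] d 57.2 mean [552.7 147.7 108.3] mid [552.8 147.7]
  n 48 circ [665.7 -26.6] d 29.2 mean [668.5 -27.  107.4] mid [666.  -26.9]
top bench
  n 242 circ [478.7 258.3] d 56.7 mean [478.1 257.9  48.4] mid [478.2 258. ]
  n 237 circ [552.3 261.7] d 57.2 mean [551.3 261.   48.2] mid [551.2 260.8]
rim 238 [[515.1, -25.3, 64.1], [653.6, 176.4, 77.5]]
rim 617 [[516.6, -27.9, 55.2], [586.8, 178.2, 63.9]]
tray 612 [ 415.3 -219.     9.6] ((413.87469482421875, -222.5131072998047), (79.98600006103516, 94.87554931640625), 70.95582580566406)
side cradle
  n 155 circ [549.3  13.7] d 58.5 mean [548.3  10.5 111.5] mid [548.8  13.6]
  n 50 circ [564.2 141. ] d 48.9 mean [566.9 134.  111.3] mid [567.3 138.7]
  n 45 circ [667.9 -27.8] d 30.7 mean [669.1 -28.1 108. ] mid [666.5 -26.7]
side bench
  n 131 circ [482.  260.7] d 63.9 mean [479.5 253.6  51.4] mid [480.7 257.5]
  n 50 circ [549.8 260.5] d 54.6 mean [544.1 252.3  51.5] mid [543.3 260.5]
rim 241 [[507.9, -27.5, 64.1], [657.6, 170.9, 77.5]]
rim 74 [[517.7, -20.7, 56.9], [659.0, 176.7, 63.9]]
tray 1119 [ 402.2 -256.9   13. ] ((401.73333740234375, -255.22183227539062), (151.64596557617188, 92.29548645019531), 70.49507904052734)
```

View pics/t8.png

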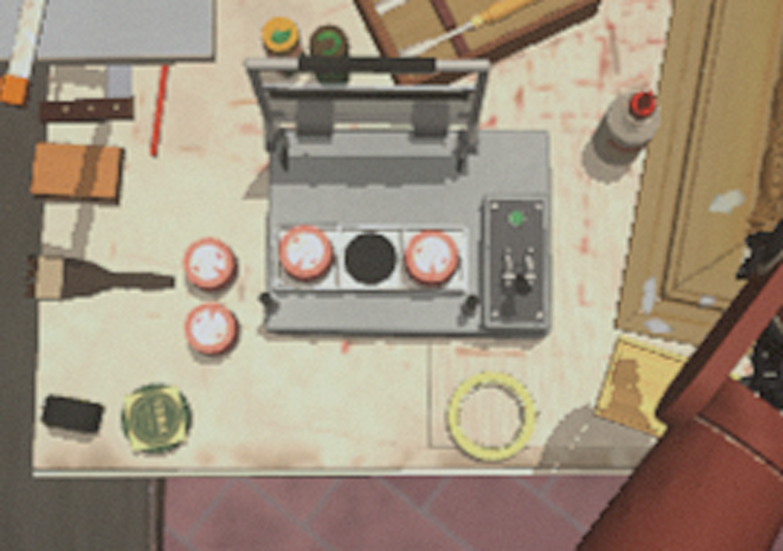

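```bash
python3 - <<'E'
from h import *
f,W,d=img("top")
# back-project pixel at known height
def at(u,v,z):
    T=d["cam_to_world"]; r=T[:3,:3]@[(u-d["cx"])/d["fx"],(v-d["cy"])/d["fy"],1]; o=T[:3,3]; return (o+r*(z-o[2])/r[2])*1000
g=cv2.cvtColor(f,cv2.COLOR_RGB2GRAY); sub=g[178:202,245:270]
m=(sub<70).astype(np.uint8); n,l,s,c=cv2.connectedComponentsWithStats(m); i=1+s[1:,4].argmax()
print("disc",s[i],c[i]+[245,178],at(*(c[i]+[245,178]),.06).round(1))
# row/col brightness profiles through pocket 2
print("row189",g[189,218:300].tolist()); print("col",[(v,int(g[v,247])) for v in range(172,206)]); print([(v,int(g[v,270])) for v in range(172,206)])
for u in(225,247.5,268.5,290): print(u,at(u,189,.07).round(1))
for v in(177,199): print(v,at(258,v,.07).round(1))
E
```

```text
disc [  4   3  17  17 225] [257.16444444 188.64      ] [554.2  81.   60. ]
row189 [210, 211, 214, 175, 134, 150, 173, 176, 145, 153, 165, 189, 212, 215, 211, 193, 200, 215, 213, 202, 196, 206, 196, 166, 156, 127, 79, 93, 158, 207, 176, 51, 62, 61, 65, 68, 65, 63, 64, 64, 64, 62, 65, 61, 62, 65, 63, 58, 103, 151, 145, 100, 131, 158, 183, 211, 212, 211, 213, 214, 213, 210, 214, 215, 199, 187, 195, 181, 161, 128, 109, 184, 215, 183, 168, 170, 151, 103, 93, 143, 143, 106]
col [(172, 169), (173, 165), (174, 163), (175, 168), (176, 166), (177, 182), (178, 195), (179, 184), (180, 206), (181, 213), (182, 214), (183, 214), (184, 217), (185, 212), (186, 203), (187, 206), (188, 206), (189, 207), (190, 207), (191, 207), (192, 207), (193, 209), (194, 207), (195, 207), (196, 203), (197, 201), (198, 203), (199, 175), (200, 98), (201, 117), (202, 139), (203, 173), (204, 171), (205, 170)]
[(172, 164), (173, 168), (174, 167), (175, 165), (176, 167), (177, 181), (178, 181), (179, 158), (180, 218), (181, 216), (182, 211), (183, 205), (184, 195), (185, 183), (186, 160), (187, 150), (188, 135), (189, 131), (190, 129), (191, 116), (192, 82), (193, 82), (194, 110), (195, 133), (196, 145), (197, 157), (198, 158), (199, 149), (200, 102), (201, 116), (202, 139), (203, 175), (204, 172), (205, 172)]
225 [552.1 183.6  70. ]
247.5 [551.5 111.6  70. ]
268.5 [551.   44.6  70. ]
290 [550.4 -23.8  70. ]
177 [590.3  77.9  70. ]
199 [519.   78.3  70. ]
```

The pocket centres come out near (552,12), (552.5,81) and (553.5,150) mm, and the tray centre at (403,-255) with a yaw of -20°. I take shaken pot 1 first.

Emit:
send_rows(
  rows=[
    [8.5,[5.3,2.07,0],0],
    [8.5,[5.3,2.07,0],0],
    [8.5,[5.3,2.07,1],0],
    [8.5,[5.3,2.07,2],0],
    [8.5,[5.4,2.07,2],0],
    [8.5,[0,0,5],0],
    [8.5,[0,0,5],0],
    [8.5,[0,0,5],0],
    [8.5,[0,0,3.6],0],
    [8.5,[0,0,0],0],
  ],
  newtons=40,
)

```text
t: 21.7
tool_pos: [0.5442, 0.0166, 0.0356]
tool_rot: [-2.216, -2.218, 0.008]
contact_force: [-0.4, 0.7, -0.9]
opening: 0.0848
grip_force: 0.0
```

Emit:
send_rows(
  rows=[
    [5,[0,0,0],0],
    [5,[0,0,0],0],
    [5,[0,0,0],0],
    [5,[0,0,0],0],
    [5,[0,0,0],0],
    [5,[0,0,0],0],
  ],
)

```text
t: 22.45
tool_pos: [0.5499, 0.0151, 0.0424]
tool_rot: [2.219, 2.218, 0.006]
contact_force: [0.7, 0.4, 6.0]
opening: 0.0571
grip_force: 43.4
```

Emit:
send_rows(
  rows=[
    [5,[0,0,-3],0],
    [5,[0,0,-6],0],
    [5,[0,0,-5.5],0],
    [5,[-5,-2.6,0],0],
    [5,[-5,-2.6,0],0],
    [5,[-5,-2.6,0],0],
    [5,[-5,-2.6,0],0],
    [5,[-5,-2.6,0],0],
    [5,[-5,-2.6,0],0],
    [5,[0,0,0],0],
  ],
)

```text
t: 23.7
tool_pos: [0.3894, -0.2874, 0.1846]
tool_rot: [-2.229, -2.214, 0.001]
contact_force: [-0.2, 1.4, -0.9]
opening: 0.0564
grip_force: 48.8
```

```bash
python3 - <<'E'
from h import *
st()
f,W,d=img("side")
print("cradle"); blobs(W,.48,.68,-.06,.2,.1,.122,30)
for z in np.arange(.14,.27,.01):
    q=sel(W,.33,.47,-.36,-.2,z,z+.01); print(round(z,2),len(q),q.mean(0).round(1) if len(q) else "",q.min(0).round() if len(q) else"",q.max(0).round() if len(q) else"")
E
```

```text
{'t': 23.7, 'q': [-0.789, -0.29, 1.941, -0.001, 1.491, -0.783], 'tool_pos': [0.389, -0.287, 0.185], 'tool_rot': [-2.229, -2.214, 0.001], 'contact_force': [-0.238, 1.402, -0.876], 'grip_force': 48.798, 'opening': 0.056}
[[0.007, 1.0, -0.001], [1.0, -0.007, -0.0], [-0.0, -0.0, -1.0]]
cradle
  n 43 circ [667.6 -28.6] d 33.1 mean [668.9 -28.4 108.6] mid [667.2 -29.1]
0.14 0   
0.15 0   
0.16 0   
0.17 0   
0.18 0   
0.19 0   
0.2 27 [ 383.  -308.5  207.5] [ 361. -317.  204.] [ 415. -292.  210.]
0.21 67 [ 380.9 -308.6  215.1] [ 361. -319.  210.] [ 414. -282.  220.]
0.22 76 [ 383.9 -309.5  225.3] [ 356. -319.  220.] [ 415. -286.  230.]
0.23 82 [ 384.4 -306.6  235.8] [ 349. -320.  230.] [ 429. -278.  240.]
0.24 106 [ 383.2 -304.2  245.2] [ 348. -318.  240.] [ 430. -279.  250.]
0.25 277 [ 389.6 -290.6  254.3] [ 347. -317.  250.] [ 430. -257.  260.]
0.26 48 [ 393.3 -291.3  264.7] [ 347. -300.  260.] [ 433. -276.  269.]
```

Emit:
send_rows(
  rows=[
    [5,[0.3,0.4,5],0],
    [5,[0,0,5],0],
    [5,[0,0,5],0],
    [5,[0,0,3],0],
    [5,[0,0,1.6],0],
    [5,[0,0,0],0],
    [7.2,[0,0,0],0],
    [7.2,[0,0,0],0],
    [7.2,[0,0,0],0],
  ],
)

```text
t: 24.88
tool_pos: [0.3956, -0.2815, -0.0115]
tool_rot: [2.221, 2.221, 0.0]
contact_force: [-0.7, 0.3, 0.1]
opening: 0.0718
grip_force: 0.0
```

Emit:
send_rows(
  rows=[
    [7.2,[0,0,-3],0],
    [7.2,[0,0,-5],0],
    [7.2,[0,0,-6],0],
    [7.2,[0,0,-6],0],
    [7.2,[5.5,2,-2],0],
    [7.2,[5.5,2,0],0],
    [7.2,[5.5,2,0],0],
    [8.5,[5.5,2,0],0],
    [8.5,[5.5,2,0],0],
    [8.5,[0,0,0],0],
  ],
)

```text
t: 26.12
tool_pos: [0.4958, -0.0033, 0.2082]
tool_rot: [-2.214, -2.227, -0.0]
contact_force: [0.9, -0.4, 0.1]
opening: 0.085
grip_force: 0.0
```

```bash
python3 - <<'E'
from h import *
st()
for n in("side","top"):
    f,W,d=img(n)
    print(n,"cradle"); blobs(W,.48,.66,-.06,.2,.1,.122,20)
    print("tray"); blobs(W,.33,.48,-.36,-.17,.045,.07,20)
    print("bench"); blobs(W,.35,.75,.2,.36,.04,.06)
E
```

```text
{'t': 26.125, 'q': [-0.157, -0.272, 1.888, 0.001, 1.527, -0.163], 'tool_pos': [0.496, -0.003, 0.208], 'tool_rot': [-2.214, -2.227, -0.0], 'contact_force': [0.889, -0.383, 0.063], 'grip_force': 0.0, 'opening': 0.085}
[[-0.006, 1.0, -0.0], [1.0, 0.006, 0.001], [0.001, -0.0, -1.0]]
side cradle
  n 139 circ [555.7 148.2] d 66.1 mean [553.5 143.8 111.6] mid [555.2 147.7]
tray
  n 316 circ [ 396.7 -281.3] d 63.0 mean [ 394.6 -286.3   59.8] mid [ 395.7 -281.4]
bench
  n 130 circ [484.3 259.2] d 65.5 mean [479.9 253.9  51. ] mid [481.1 258.2]
  n 76 circ [552.7 265.3] d 64.4 mean [550.6 259.5  51.7] mid [553.4 265.1]
top cradle
  n 264 circ [553.1 148.3] d 57.4 mean [552.6 147.8 108.7] mid [552.8 148.5]
tray
  n 279 circ [ 393.1 -281.7] d 58.2 mean [ 393.4 -280.6   58.3] mid [ 393.9 -281.4]
bench
  n 246 circ [478.5 257.9] d 56.9 mean [478.1 257.7  48.3] mid [478.  257.9]
  n 235 circ [551.7 261.1] d 57.2 mean [551.3 260.9  48.7] mid [551.6 261. ]
```

```bash
python3 - <<'E'
from h import *
f,W,d=img("top"); f2,W2,_=img("side")
def plane(Q):
    A=np.c_[Q[:,:2]-Q[:,:2].mean(0),np.ones(len(Q))]; c=np.linalg.lstsq(A,Q[:,2],rcond=None)[0]; return c.round(4)
for n,w in(("top",W),("side",W2)):
    for nm,b in(("tray pot",(.37,.42,-.306,-.257,.05,.07)),("bench B",(.455,.502,.234,.282,.04,.06)),("bench A",(.53,.575,.238,.285,.04,.06)),("m2",(.53,.577,.125,.17,.095,.125))):
        print(n,nm,plane(sel(w,*b)))
    print("bench z near tray",np.median(sel(w,.34,.48,-.17,-.13,-.02,.02)[:,2]), "tray floor", [np.median(sel(w,x-.012,x+.012,y-.012,y+.012,-.02,.03)[:,2]).round(1) for x,y in((.415,-.223),(.42,-.215),(.405,-.23))])
save("t9",np.hstack([f[195:265,325:405],f2[250:320,180:260]]),5)
E
```

```text
top tray pot [-1.92000e-02  1.02000e-02  5.92414e+01]
top bench B [-1.27000e-02  7.40000e-03  4.88043e+01]
top bench A [ 4.60000e-03 -2.99000e-02  4.81366e+01]
top m2 [3.430000e-02 2.600000e-03 1.083634e+02]
bench z near tray 2.662347646620322 tray floor [np.float64(8.5), np.float64(9.3), np.float64(9.4)]
side tray pot [4.59000e-02 8.66000e-02 6.15056e+01]
side bench B [4.70000e-03 1.63400e-01 5.17994e+01]
side bench A [ 0.1208  0.1345 51.9531]
side m2 [7.42000e-02 1.70200e-01 1.10634e+02]
bench z near tray 6.9036365048308905 tray floor [np.float64(nan), np.float64(nan), np.float64(nan)]
  return _methods._mean(a, axis=axis, dtype=dtype,
  ret = ret.dtype.type(ret / rcount)
```

View pics/t9.png

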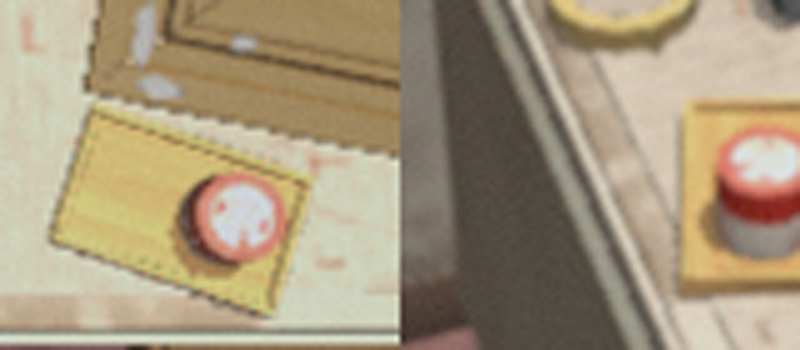

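The pot stands flat in the tray at (240,215) in the crop. Next is shaken pot 2.

Emit:
send_rows(
  rows=[
    [8.5,[5,1.9,0],0],
    [8.5,[5,1.9,0],0],
    [8.5,[5.1,1.9,0],0],
    [8.5,[0,0,5],0],
    [8.5,[0,0,5],0],
    [8.5,[0,0,4],0],
    [8.5,[0,0,2.6],0],
    [8.5,[0,0,0],0],
  ],
)

```text
t: 27.32
tool_pos: [0.5503, 0.1423, 0.0397]
tool_rot: [-2.222, -2.216, 0.007]
contact_force: [0.1, -0.1, 0.7]
opening: 0.0846
grip_force: 0.0
```

Emit:
send_rows(
  rows=[
    [5,[0,0,0],0],
    [5,[0,0,0],0],
    [5,[0,0,0],0],
    [5,[0,0,0],0],
    [5,[0,0,0],0],
    [5,[0,0,-3],0],
    [5,[0,0,-6],0],
    [5,[0,0,-5.5],0],
    [5,[0,0,0],0],
  ],
)

```text
t: 28.45
tool_pos: [0.5559, 0.1448, 0.1945]
tool_rot: [2.216, 2.216, 0.015]
contact_force: [-0.1, -0.1, -1.0]
opening: 0.0565
grip_force: 46.9
```

Emit:
send_rows(
  rows=[
    [5,[-5.2,-2,0],0],
    [5,[-5.3,-2,0],0],
    [5,[-5.3,-2,0],0],
    [5,[-5.3,-2,0],0],
    [5,[-5.3,-2,0],0],
    [5,[-5.3,-2,0],0],
    [5,[-5.2,-1.9,0],0],
    [5,[0,0,0],0],
  ],
)

```text
t: 29.45
tool_pos: [0.4114, -0.2269, 0.1859]
tool_rot: [-2.227, -2.213, 0.001]
contact_force: [-0.6, 0.2, -0.3]
opening: 0.0566
grip_force: 46.9
```

```bash
python3 - <<'E'
from h import *
st()
f,W,d=img("side")
for z in np.arange(.2,.25,.01):
    q=sel(W,.33,.49,-.32,-.15,z,z+.01); print(round(z,2),len(q),q.mean(0).round(1) if len(q) else "",q.min(0).round() if len(q) else"",q.max(0).round() if len(q) else"")
E
```

```text
{'t': 29.45, 'q': [-0.662, -0.327, 1.968, -0.0, 1.503, -0.656], 'tool_pos': [0.411, -0.227, 0.186], 'tool_rot': [-2.227, -2.213, 0.001], 'contact_force': [-0.58, 0.223, -0.311], 'grip_force': 46.857, 'opening': 0.057}
[[0.006, 1.0, -0.002], [1.0, -0.006, 0.001], [0.001, -0.002, -1.0]]
0.2 31 [ 404.9 -241.6  207. ] [ 383. -250.  202.] [ 436. -221.  210.]
0.21 63 [ 404.2 -242.2  215. ] [ 382. -253.  210.] [ 435. -221.  220.]
0.22 62 [ 404.6 -242.5  225. ] [ 382. -252.  220.] [ 436. -223.  230.]
0.23 72 [ 410.1 -241.8  235.4] [ 376. -251.  230.] [ 452. -230.  240.]
0.24 96 [ 406.  -239.3  245. ] [ 370. -251.  240.] [ 452. -221.  250.]
```

Emit:
send_rows(
  rows=[
    [5,[0.3,0.6,5],0],
    [5,[0,0,5],0],
    [5,[0,0,5],0],
    [5,[0,0,3],0],
    [5,[0,0,1.6],0],
    [5,[0,0,0],0],
    [7.2,[0,0,0],0],
    [7.2,[0,0,0],0],
    [7.2,[0,0,0],0],
  ],
)

```text
t: 30.62
tool_pos: [0.4192, -0.2207, -0.0092]
tool_rot: [-2.22, -2.222, -0.0]
contact_force: [-0.8, -0.4, -0.4]
opening: 0.0718
grip_force: 0.0
```

Emit:
send_rows(
  rows=[
    [7.2,[0,0,-3],0],
    [7.2,[0,0,-5],0],
    [7.2,[0,0,-6],0],
    [7.2,[0,0,-6],0],
    [8.5,[5.5,0,0],9.9],
    [8.5,[5.5,0,0],9.9],
    [8.5,[5.5,0,0],9.9],
  ],
)

```text
t: 31.5
tool_pos: [0.4453, -0.066, 0.1913]
tool_rot: [2.703, 1.601, 0.001]
contact_force: [0.1, -0.1, -0.1]
opening: 0.0849
grip_force: 0.0
```

Emit:
send_rows(
  rows=[
    [8.5,[0,0,0],10.1],
    [8.5,[0,0,0],10.1],
    [8.5,[0,0,0],10.1],
    [8.5,[0,0,0],10.1],
    [8.5,[0,0,0],10.1],
    [8.5,[0,0,0],10.1],
    [8.5,[0,-5,0],0],
    [8.5,[0,-6,0],0],
    [8.5,[0,0,0],0],
  ],
)

```text
t: 32.62
tool_pos: [0.4428, 0.0456, 0.1909]
tool_rot: [-3.14, -0.038, 0.001]
contact_force: [-0.7, 0.2, -0.5]
opening: 0.085
grip_force: 0.0
```

```bash
python3 - <<'E'
from h import *
st()
for n in("side","top"):
    f,W,d=img(n)
    print("tray"); blobs(W,.33,.48,-.36,-.17,.045,.07,20)
    print("bench"); blobs(W,.35,.75,.2,.36,.04,.06)
E
```

```text
{'t': 32.625, 'q': [-0.065, -0.4, 2.014, 0.001, 1.528, 1.481], 'tool_pos': [0.443, 0.046, 0.191], 'tool_rot': [-3.14, -0.038, 0.001], 'contact_force': [-0.713, 0.15, -0.545], 'grip_force': 0.0, 'opening': 0.085}
[[1.0, 0.024, -0.001], [0.024, -1.0, 0.001], [-0.001, -0.001, -1.0]]
tray
  n 314 circ [ 395.9 -281.9] d 62.8 mean [ 394.4 -286.3   59.9] mid [ 395.3 -282.5]
  n 272 circ [ 419.  -218.6] d 60.4 mean [ 415.3 -223.8   63.1] mid [ 417.  -219.9]
bench
  n 134 circ [481. 259.] d 61.9 mean [479.6 253.2  51. ] mid [480.7 257.8]
  n 105 circ [553.  261.3] d 62.7 mean [555.3 255.4  52.2] mid [555.4 260.9]
tray
  n 282 circ [ 394.4 -281.5] d 59.4 mean [ 393.3 -280.3   58.2] mid [ 394.  -281.2]
  n 291 circ [ 416.4 -217.9] d 61.8 mean [ 415.  -217.    60.9] mid [ 415.1 -217.5]
bench
  n 244 circ [478.3 258.6] d 57.8 mean [477.9 258.   48.4] mid [477.8 257.9]
  n 241 circ [551.8 261.1] d 57.6 mean [551.1 260.8  48.7] mid [551.7 260.8]
```

```bash
python3 - <<'E'
from h import *
f,W,d=img("top"); f2,W2,_=img("side")
def plane(Q):
    A=np.c_[Q[:,:2]-Q[:,:2].mean(0),np.ones(len(Q))]; return np.linalg.lstsq(A,Q[:,2],rcond=None)[0].round(4)
for n,w in(("top",W),("side",W2)):
    for nm,b in(("pot1",(.37,.418,-.306,-.257,.05,.075)),("pot2",(.392,.440,-.243,-.194,.05,.075))):
        print(n,nm,plane(sel(w,*b)))
save("t10",np.hstack([f[195:265,325:405],f2[245:315,190:270]]),5)
E
```

```text
top pot1 [-1.11000e-02 -2.43000e-02  5.91848e+01]
top pot2 [4.85000e-02 8.17000e-02 6.23388e+01]
side pot1 [4.06000e-02 8.65000e-02 6.14328e+01]
side pot2 [4.62000e-02 2.31800e-01 6.50127e+01]
```

View pics/t10.png

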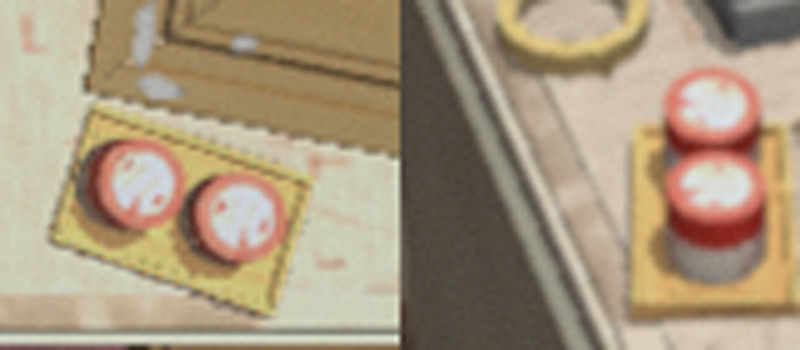

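Tray pot 2 (top-view crop (130,185)) leans on the tray's end wall, so I will regrip it later with the x-closing grasp. For now, waiting pot B.

Emit:
send_rows(
  rows=[
    [8.5,[0,0,0],1.4],
    [8.5,[0.9,-5.3,0],0],
    [8.5,[0.9,-5.3,0],0],
    [8.5,[0.9,-5.3,0],0],
    [8.5,[0.8,-5.3,0],0],
    [8.5,[0,0,5],0],
    [8.5,[0,0,5],0],
    [8.5,[0,0,5],0],
    [8.5,[0,0,4],0],
    [8.5,[0,0,0],0],
  ],
)

```text
t: 34.08
tool_pos: [0.477, 0.2517, -0.0024]
tool_rot: [3.139, -0.015, -0.013]
contact_force: [-0.2, 0.1, -0.1]
opening: 0.0851
grip_force: 0.0
```

Emit:
send_rows(
  rows=[
    [8.5,[0.1,-0.5,0],0],
    [8.5,[0,0,1.8],0],
    [8.5,[0,0,0],0],
    [5,[0,0,0],0],
    [5,[0,0,0],0],
    [5,[0,0,0],0],
    [5,[0,0,0],0],
    [5,[0,0,0],0],
  ],
)

```text
t: 35.08
tool_pos: [0.4818, 0.2592, -0.0157]
tool_rot: [-3.141, 0.011, -0.002]
contact_force: [-0.8, 0.3, 5.2]
opening: 0.0568
grip_force: 43.1
```

Emit:
send_rows(
  rows=[
    [5,[0,0,-4],0],
    [5,[0,0,-6],0],
    [5,[0,0,-6],0],
    [5,[2.5,3.7,0],0],
    [5,[2.5,3.7,0],0],
    [5,[2.4,3.6,0],0],
    [5,[0,0,0],0],
    [5,[0,0,0],0],
  ],
)

```text
t: 36.08
tool_pos: [0.5534, 0.1485, 0.1423]
tool_rot: [-3.141, 0.012, 0.003]
contact_force: [-0.6, 0.8, -0.6]
opening: 0.0566
grip_force: 43.2
```

```bash
cat >> h.py <<'E'
def held(cx,cy,z0,z1):
    _,W,_=img("side"); o=st()
    for z in np.arange(z0,z1,.01):
        q=sel(W,cx-.09,cx+.09,cy-.06,cy+.07,z,z+.01)
        if len(q): print(round(z,3),len(q),"x",np.percentile(q[:,0],[2,98]).round(1),"mid",np.percentile(q[:,0],[2,98]).mean().round(1),"y",np.percentile(q[:,1],[2,98]).round(1))
E
python3 -c "
from h import *
held(.553,.148,.12,.2)"
```

```text
{'t': 36.125, 'q': [0.133, -0.033, 1.785, 0.0, 1.392, 1.71], 'tool_pos': [0.553, 0.149, 0.142], 'tool_rot': [-3.141, 0.01, 0.003], 'contact_force': [-0.27, 0.463, -0.686], 'grip_force': 43.248, 'opening': 0.057}
[[1.0, -0.006, -0.002], [-0.006, -1.0, 0.0], [-0.002, -0.0, -1.0]]
0.16 29 x [524.5 571.8] mid 548.2 y [118.4 146.6]
0.17 40 x [524. 575.] mid 549.5 y [118.3 147. ]
0.18 34 x [525.6 574.5] mid 550.0 y [116.7 147.3]
0.19 36 x [524.2 575.1] mid 549.7 y [110.3 146.8]
0.2 50 x [524.9 576.2] mid 550.5 y [107.4 175.1]
```

Emit:
send_rows(
  rows=[
    [5,[0.1,0,4],0],
    [5,[0,0,3],0],
    [5,[0,0,1.5],0],
    [5,[0,0,1.1],0],
    [5,[0,0,0],0],
  ],
)

```text
t: 36.75
tool_pos: [0.5551, 0.1487, 0.0473]
tool_rot: [3.142, -0.01, -0.001]
contact_force: [-0.3, -1.4, -0.1]
opening: 0.0572
grip_force: 43.3
```

Emit:
send_rows(
  rows=[
    [5,[0,0,0.25],0],
    [7.2,[0,0,0],0],
    [7.2,[0,0,0],0],
    [7.2,[0,0,0],0],
    [7.2,[0,0,-3],0],
    [7.2,[0,0,-5],0],
    [8.5,[0,0,-5],0],
    [8.5,[-5,-4,-1],0],
    [8.5,[-3,-5,0],0],
  ],
)

```text
t: 37.88
tool_pos: [0.4778, 0.2381, 0.187]
tool_rot: [-3.14, 0.015, -0.006]
contact_force: [1.4, 0.7, -0.4]
opening: 0.0851
grip_force: 0.0
```

Emit:
send_rows(
  rows=[
    [8.5,[0,0,0],-10],
    [8.5,[0,0,0],-10],
    [8.5,[0,0,0],-10],
    [8.5,[0,0,0],-10],
    [8.5,[0,0,0],-10],
    [8.5,[0,0,0],-10],
    [8.5,[0,0,0],-10],
    [8.5,[0,0,0],-10],
    [8.5,[0,0,0],-10],
  ],
)

```text
t: 39.0
tool_pos: [0.4777, 0.2375, 0.1847]
tool_rot: [2.223, 2.22, 0.0]
contact_force: [0.7, -1.1, 0.3]
opening: 0.0849
grip_force: 0.0
```

```bash
python3 - <<'E'
from h import *
st()
for n in("side","top"):
    f,W,d=img(n)
    print(n,"cradle"); blobs(W,.48,.66,-.06,.2,.1,.122,20)
    print("tray"); blobs(W,.33,.48,-.36,-.17,.045,.07,20)
    print("bench"); blobs(W,.35,.75,.2,.36,.04,.06)
E
```

```text
{'t': 39.0, 'q': [0.322, -0.163, 1.834, 0.0, 1.47, 0.323], 'tool_pos': [0.478, 0.237, 0.185], 'tool_rot': [2.223, 2.22, 0.0], 'contact_force': [0.714, -1.068, 0.267], 'grip_force': 0.0, 'opening': 0.085}
[[0.001, 1.0, 0.0], [1.0, -0.001, 0.0], [0.0, 0.0, -1.0]]
side cradle
  n 146 circ [557.3 149.5] d 66.3 mean [553.3 142.5 111.4] mid [554.1 147.7]
tray
  n 588 circ [ 406.4 -249.2] d 126.1 mean [ 404.3 -257.2   61.5] mid [ 406.4 -252.9]
bench
  n 80 circ [557.5 260.4] d 62.9 mean [550.1 257.8  52.1] mid [553.3 260.9]
top cradle
  n 256 circ [553.2 147.2] d 56.2 mean [552.9 147.1 108.4] mid [553.4 147.1]
tray
  n 278 circ [ 394. -282.] d 58.3 mean [ 393.7 -280.7   58.1] mid [ 394.7 -281.3]
  n 284 circ [ 416.  -218.5] d 59.9 mean [ 415.1 -217.5   61.5] mid [ 415.1 -218.1]
bench
```

Emit:
send_rows(
  rows=[
    [8.5,[1.2,3.7,0],0],
    [8.5,[1.2,3.7,0],0],
    [8.5,[0,0,5],0],
    [8.5,[0,0,5],0],
    [8.5,[0,0,5],0],
    [8.5,[0,0,4],0],
    [8.5,[0,0,1.4],0],
    [8.5,[0,0,0],0],
  ],
)

```text
t: 40.1
tool_pos: [0.5516, 0.2609, -0.0198]
tool_rot: [-2.23, -2.212, 0.002]
contact_force: [-0.5, 1.2, 0.3]
opening: 0.0853
grip_force: 0.0
```

Emit:
send_rows(
  rows=[
    [5,[0,0,0],0],
    [5,[0,0,0],0],
    [5,[0,0,0],0],
    [5,[0,0,0],0],
    [5,[0,0,0],0],
  ],
)

```text
t: 40.72
tool_pos: [0.5541, 0.2618, -0.0165]
tool_rot: [2.228, 2.212, 0.007]
contact_force: [0.2, 0.8, 6.4]
opening: 0.0568
grip_force: 43.3
```

Emit:
send_rows(
  rows=[
    [5,[0,0,-4],0],
    [5,[0,0,-6],0],
    [5,[0,0,-6],0],
    [5,[-5,-0.1,0],0],
    [5,[-5,-0.1,0],0],
    [5,[-5,0,0],0],
    [5,[-5,0,0],0],
    [5,[-4.9,0,0],0],
    [5,[0,0,0],0],
    [5,[0,0,0],0],
  ],
)

```text
t: 41.98
tool_pos: [0.548, 0.0123, 0.1407]
tool_rot: [-2.23, -2.213, -0.001]
contact_force: [0.4, 0.1, -1.1]
opening: 0.0568
grip_force: 43.1
```

```bash
python3 -c "
from h import *
held(.55,.0125,.13,.21)"
```

```text
{'t': 42.025, 'q': [-0.113, -0.093, 1.845, 0.0, 1.389, -0.106], 'tool_pos': [0.548, 0.013, 0.141], 'tool_rot': [-2.228, -2.214, -0.001], 'contact_force': [-0.894, -0.298, -0.594], 'grip_force': 43.11, 'opening': 0.057}
[[0.006, 1.0, 0.0], [1.0, -0.006, 0.0], [0.0, 0.0, -1.0]]
0.16 36 x [519.6 569.1] mid 544.4 y [-16.7  18.3]
0.17 42 x [518.1 573.2] mid 545.6 y [-15.   14.1]
0.18 49 x [519.8 572.3] mid 546.0 y [-16.9   9. ]
0.19 63 x [508.3 589.9] mid 549.1 y [-16.5  12.3]
0.2 109 x [505.9 587.2] mid 546.5 y [-15.2  37.1]
```

Emit:
send_rows(
  rows=[
    [5,[0,0.2,4],0],
    [5,[0,0,3],0],
    [5,[0,0,1.5],0],
    [5,[0,0,1.0],0],
    [5,[0,0,0],0],
  ],
)

```text
t: 42.65
tool_pos: [0.55, 0.0125, 0.0453]
tool_rot: [-2.228, -2.214, 0.001]
contact_force: [-0.3, 0.1, -1.4]
opening: 0.0567
grip_force: 44.1
```

Emit:
send_rows(
  rows=[
    [5,[0,0,0.1],0],
    [7.2,[0,0,0],0],
    [7.2,[0,0,0],0],
    [7.2,[0,0,0],0],
    [7.2,[0,0,-3],0],
    [7.2,[0,0,-5],0],
    [7.5,[0,0,-6],0],
    [7.5,[0,0,-1],0],
  ],
)

```text
t: 43.65
tool_pos: [0.5532, 0.0116, 0.201]
tool_rot: [2.224, 2.208, 0.01]
contact_force: [0.4, 0.3, -0.3]
opening: 0.075
grip_force: 0.0
```

Emit:
send_rows(
  rows=[
    [7.5,[-4.6,-2.7,0],0],
    [7.5,[-4.6,-2.7,0],0],
    [7.5,[-4.6,-2.7,0],0],
    [7.5,[-4.6,-2.7,0],0],
    [7.5,[-4.6,-2.7,0],0],
    [7.5,[0,0,4],9.8],
    [7.5,[0,0,4],9.7],
    [7.5,[0,0,0],0],
    [7.5,[0,0,0],0],
  ],
)

```text
t: 44.78
tool_pos: [0.414, -0.2173, 0.1156]
tool_rot: [2.569, 1.807, 0.0]
contact_force: [0.6, -0.3, 0.7]
opening: 0.0749
grip_force: 0.0
```

```bash
python3 - <<'E'
from h import *
o=st(); M=R.from_rotvec(o["tool_rot"]).as_matrix()
for n in("side","top"):
    f,W,d=img(n)
    print(n,"cradle"); blobs(W,.48,.66,-.06,.2,.1,.122,20)
    print("tray"); blobs(W,.33,.48,-.36,-.17,.045,.07,20)
print("tool delta to pot2",(M.T@(np.array([.4155,-.218,0])-o["tool_pos"])*100).round(2))
E
```

```text
{'t': 44.775, 'q': [-0.643, -0.279, 2.049, -0.0, 1.371, -0.298], 'tool_pos': [0.414, -0.217, 0.116], 'tool_rot': [2.569, 1.807, 0.0], 'contact_force': [0.559, -0.298, 0.688], 'grip_force': 0.0, 'opening': 0.075}
[[0.338, 0.941, 0.001], [0.941, -0.338, -0.001], [-0.0, 0.001, -1.0]]
side cradle
  n 46 circ [559.5  14.3] d 42.0 mean [565.   12.5 113.2] mid [564.2  13.8]
tray
  n 589 circ [ 409.1 -249.7] d 125.4 mean [ 404.3 -257.1   61.3] mid [ 405.8 -251.3]
top cradle
  n 265 circ [548.1  12.5] d 57.2 mean [547.7  12.7 108.6] mid [547.8  12.4]
  n 255 circ [552.5 148. ] d 57.1 mean [552.6 147.2 108.8] mid [552.8 146. ]
tray
  n 86 circ [ 381.  -285.1] d 50.2 mean [ 377.1 -284.6   58.2] mid [ 377.4 -285.5]
  n 51 circ [ 424.5 -202.4] d 40.4 mean [ 426.5 -198.6   60. ] mid [ 425.4 -200.9]
tool delta to pot2 [-1.000e-02  1.500e-01  1.156e+01]
```

Emit:
send_rows(
  rows=[
    [7.5,[0,0.1,5],0],
    [7.5,[0,0,4.5],0],
    [7.5,[0,0,2.8],0],
    [7.5,[0,0,0],0],
    [5,[0,0,0],0],
    [5,[0,0,0],0],
    [5,[0,0,0],0],
    [5,[0,0,0],0],
  ],
  newtons=30,
)

```text
t: 45.88
tool_pos: [0.4165, -0.2188, -0.0059]
tool_rot: [2.568, 1.802, 0.003]
contact_force: [0.3, -0.1, 7.0]
opening: 0.0571
grip_force: 32.4
```

Emit:
send_rows(
  rows=[
    [5,[0,0,-0.8],0],
    [5,[0,0,-0.4],0],
    [5,[-0.65,0,0],0],
    [5,[0,0,0],0],
    [5,[0,0,0.7],0],
    [5,[0,0,0.4],0],
    [5,[0,0,0],0],
    [7.2,[0,0,0],0],
    [7.2,[0,0,0],0],
    [7.2,[0,0,0],0],
  ],
)

```text
t: 47.12
tool_pos: [0.412, -0.2233, -0.0079]
tool_rot: [-2.571, -1.804, 0.0]
contact_force: [-0.6, -0.0, 0.4]
opening: 0.0718
grip_force: 0.0
```

Emit:
send_rows(
  rows=[
    [7.2,[0,0,-4],0],
    [7.2,[0,0,-6],0],
    [7.2,[0,0,-6],0],
    [7.2,[0,0,-4],0],
    [7.2,[6,0,0],0],
    [7.2,[6,0,0],0],
    [4,[6,0,0],0],
    [4,[0,0,0],0],
  ],
)

```text
t: 48.12
tool_pos: [0.474, -0.0508, 0.1923]
tool_rot: [-2.565, -1.812, -0.0]
contact_force: [-0.8, 0.2, -1.4]
opening: 0.0404
grip_force: 0.0
```

```bash
python3 - <<'E'
from h import *
o=st()
def plane(Q):
    A=np.c_[Q[:,:2]-Q[:,:2].mean(0),np.ones(len(Q))]; return np.linalg.lstsq(A,Q[:,2],rcond=None)[0].round(4)
for n in("side","top"):
    f,W,d=img(n)
    print(n,"tray"); blobs(W,.33,.48,-.36,-.17,.045,.07,20)
    for c in((394,-281.5),(413.5,-223)): print(plane(sel(W,c[0]/1e3-.023,c[0]/1e3+.023,c[1]/1e3-.023,c[1]/1e3+.023,.045,.075)))
    print("cradle"); blobs(W,.48,.66,-.06,.2,.1,.122,20)
E
```

```text
{'t': 48.125, 'q': [-0.264, -0.314, 1.947, 0.001, 1.509, 0.077], 'tool_pos': [0.474, -0.051, 0.192], 'tool_rot': [-2.565, -1.812, -0.0], 'contact_force': [-0.796, 0.227, -1.38], 'grip_force': 0.0, 'opening': 0.04}
[[0.334, 0.942, -0.0], [0.942, -0.334, 0.001], [0.001, -0.001, -1.0]]
side tray
  n 590 circ [ 409.  -250.5] d 125.6 mean [ 403.4 -256.4   60. ] mid [ 404.8 -251. ]
[5.1500e-02 1.1670e-01 6.1317e+01]
[3.88000e-02 1.48400e-01 6.02506e+01]
cradle
  n 156 circ [550.2  12.5] d 61.3 mean [549.7  10.1 111.4] mid [550.1  13.1]
  n 132 circ [556.2 148.4] d 64.8 mean [550.9 142.5 110.9] mid [551.6 148.1]
top tray
  n 277 circ [ 393.9 -281.6] d 57.5 mean [ 393.5 -280.7   58.4] mid [ 393.8 -280.9]
  n 274 circ [ 413.8 -217. ] d 58.9 mean [ 412.5 -216.    58.5] mid [ 412.8 -216.4]
[-2.96000e-02 -1.36000e-02  5.86433e+01]
[1.36000e-02 1.01000e-02 5.90005e+01]
cradle
  n 229 circ [548.   12.9] d 56.5 mean [548.2  16.4 108.6] mid [547.8  17.6]
  n 258 circ [553.1 147.4] d 56.1 mean [552.6 147.1 108.5] mid [553.1 146.8]
```

Both tray pots are flat and both pockets are filled. Now I measure the open bar.

```bash
python3 - <<'E'
from h import *
for n in("side","top"):
    f,W,d=img(n)
    q=sel(W,.6,.76,.02,.135,.27,.32); print(n,len(q),q.mean(0).round(1),np.percentile(q,[2,98],axis=0).round(1).tolist())
    q=sel(W,.48,.55,-.1,-.06,.14,.17); print("knob",q.mean(0).round(1))
E
```

```text
side 87 [695.4  73.9 302.2] [[690.1, 21.2, 295.0], [703.0, 134.0, 306.8]]
knob [508.9 -80.9 152.6]
top 246 [694.4  76.1 298.5] [[688.2, 21.7, 289.3], [701.8, 132.2, 304.8]]
knob [nan nan nan]<stdin>:5: RuntimeWarning: Mean of empty slice.
  ret = um.true_divide(
```

Emit:
send_rows(
  rows=[
    [4,[0,0,-5],-9.8],
    [4,[0,0,-5],-9.7],
    [4,[2.6,5.5,0],0],
    [4,[2.6,5.5,0],0],
    [4,[2.7,5.6,0],0],
    [4,[2.7,5.6,0],0],
    [4,[0,0,0],0],
    [4,[0,0,0],0],
  ],
  newtons=40,
)

```text
t: 49.32
tool_pos: [0.6961, 0.0484, 0.2919]
tool_rot: [-2.231, -2.211, 0.002]
contact_force: [-1.1, -0.5, 0.2]
opening: 0.04
grip_force: 0.0
```

Emit:
send_rows(
  rows=[
    [4,[0.4,0,2],0],
    [4,[0,0,2],0],
    [4,[0,0,1.6],0],
    [4,[0,0,0],0],
    [0,[0,0,0],0],
    [0,[0,0,0],0],
    [0,[0,0,0],0],
    [0,[0,0,0],0],
    [0,[0,0,0],0],
  ],
)

```text
t: 50.45
tool_pos: [0.697, 0.0542, 0.2377]
tool_rot: [2.228, 2.212, 0.003]
contact_force: [1.9, 0.1, 2.8]
opening: 0.0149
grip_force: 39.3
```

Emit:
send_rows(
  rows=[
    [0,[0,-1.95,-0.14],0],
    [0,[0,-1.96,0.06],0],
    [0,[0,-1.94,0.25],0],
    [0,[0,-1.91,0.44],0],
    [0,[0,-1.85,0.63],0],
    [0,[0,-1.78,0.81],0],
    [0,[0,-1.69,0.99],0],
    [0,[0,-1.58,1.15],0],
    [0,[0,-1.46,1.31],0],
    [0,[0,-1.32,1.44],0],
  ],
)

```text
t: 51.7
tool_pos: [0.5223, 0.0571, 0.1678]
tool_rot: [-2.228, -2.214, -0.007]
contact_force: [5.1, 5.5, -0.5]
opening: 0.0151
grip_force: 40.5
```

Emit:
send_rows(
  rows=[
    [0,[0,-1.17,1.57],0],
    [0,[0,-1.01,1.68],0],
    [0,[0,-0.84,1.77],0],
    [0,[0,-0.66,1.85],0],
    [0,[0,-0.47,1.9],0],
    [0,[0,-0.28,1.94],0],
    [0,[0,0,0],0],
  ],
)

```text
t: 52.58
tool_pos: [0.4799, 0.0569, 0.0622]
tool_rot: [2.228, 2.212, 0.009]
contact_force: [3.7, 4.2, 5.2]
opening: 0.0142
grip_force: 42.2
```

Emit:
send_rows(
  rows=[
    [4,[0,0,0],0],
    [4,[0,0,0],0],
    [4,[0,0,0],0],
    [4.5,[0,0,-5],0],
    [4.5,[0,0,-5],0],
    [4.5,[0,0,-2],10],
    [4.5,[0,0,0],10],
    [4.5,[0,0,0],10],
    [4.5,[0,0,0],10],
    [4.5,[0,0,0],10],
  ],
)

```text
t: 53.82
tool_pos: [0.4772, 0.0556, 0.1796]
tool_rot: [-2.959, -1.055, 0.002]
contact_force: [0.1, 1.1, 1.0]
opening: 0.045
grip_force: 0.0
```

Emit:
send_rows(
  rows=[
    [4.5,[0,0,0],10],
    [4.5,[0,0,0],10],
    [4.5,[0,0,0],10],
    [4.5,[0,0,0],10],
    [4.5,[0.6,4.6,0],0],
    [4.5,[0.6,4.6,0],0],
    [4.5,[0.6,4.6,0],0],
    [4.5,[0,0,0],0],
    [4.5,[0,0,0],0],
  ],
)

```text
t: 54.95
tool_pos: [0.4943, -0.0821, 0.1797]
tool_rot: [-3.141, 0.012, 0.001]
contact_force: [-0.3, 0.1, 0.6]
opening: 0.0448
grip_force: 0.0
```

```bash
python3 - <<'E'
from h import *
st(); f,W,d=img("side"); P=W*1000
q=sel(W,.45,.5,.02,.135,.105,.14); print("bar",len(q),q.mean(0).round(1) if len(q) else"")
for z in np.arange(.12,.24,.01):
    k=sel(W,.46,.57,-.115,-.055,z,z+.01); print(round(z,2),len(k),k.mean(0).round(1) if len(k) else"",np.percentile(k,[2,98],axis=0).round(0).tolist() if len(k) else "")
E
```

```text
{'t': 54.95, 'q': [-0.314, -0.241, 1.909, 0.0, 1.474, 1.265], 'tool_pos': [0.494, -0.082, 0.18], 'tool_rot': [-3.141, 0.012, 0.001], 'contact_force': [-0.282, 0.061, 0.635], 'grip_force': 0.0, 'opening': 0.045}
[[1.0, -0.007, -0.001], [-0.007, -1.0, 0.001], [-0.001, -0.001, -1.0]]
bar 93 [478.4  75.5 126.4]
0.12 12 [525.  -81.6 123.4] [[515.0, -91.0, 120.0], [539.0, -68.0, 128.0]]
0.13 7 [515.5 -82.4 134.9] [[509.0, -84.0, 132.0], [521.0, -81.0, 138.0]]
0.14 14 [510.8 -82.3 145.1] [[503.0, -85.0, 141.0], [518.0, -79.0, 149.0]]
0.15 15 [507.9 -80.2 156.1] [[500.0, -88.0, 153.0], [515.0, -71.0, 160.0]]
0.16 4 [508.  -82.  161.2] [[505.0, -86.0, 161.0], [513.0, -78.0, 162.0]]
0.17 0  
0.18 0  
0.19 0  
0.2 0  
0.21 0  
0.22 21 [493.2 -84.9 226.7] [[484.0, -113.0, 223.0], [504.0, -56.0, 230.0]]
0.23 23 [492.  -85.3 235.2] [[484.0, -114.0, 231.0], [505.0, -57.0, 239.0]]
```

Emit:
send_rows(
  rows=[
    [3.5,[1.2,-0.15,0],0],
    [3.5,[0,0,4],0],
    [3.5,[0,0,3],0],
    [3.5,[0,0,2],0],
    [3.5,[0,0,0.9],0],
    [3.5,[0,0,0],0],
  ],
  newtons=110,
)

```text
t: 55.75
tool_pos: [0.5067, -0.0804, 0.0808]
tool_rot: [-3.141, 0.009, 0.001]
contact_force: [-0.1, -0.3, 0.4]
opening: 0.0352
grip_force: 0.0
```

Emit:
send_rows(
  rows=[
    [0,[0,0,0],0],
    [0,[0,0,0],0],
    [0,[0,0,0],0],
    [0,[0,0,0],0],
    [0,[0,0,0],0],
    [0,[0,0,0],0],
  ],
)

```text
t: 56.5
tool_pos: [0.5076, -0.0794, 0.0827]
tool_rot: [-3.139, 0.011, -0.004]
contact_force: [-1.1, 6.9, 1.8]
opening: 0.0124
grip_force: 107.0
```

Same grip as the one that worked. I pull along the bat (forward and up).

Emit:
send_rows(
  rows=[
    [0,[-0.15,0,-0.35],0],
    [0,[-0.15,0,-0.35],0],
    [0,[-0.15,0,-0.35],0],
    [0,[-0.13,0,-0.33],0],
    [0,[-0.1,0,-0.3],0],
    [0,[0,0,0],0],
  ],
  newtons=120,
)

```text
t: 57.25
tool_pos: [0.5011, -0.0793, 0.0975]
tool_rot: [-3.138, 0.011, -0.006]
contact_force: [7.6, 5.2, -8.6]
opening: 0.012
grip_force: 117.5
```

Emit:
send_rows(
  rows=[
    [0,[0.42,0,-0.14],0],
    [0,[0.4,0,-0.12],0],
    [0,[0.42,0,-0.11],0],
    [0,[0.42,0,-0.1],0],
    [0,[0.43,0,-0.07],0],
    [0,[0.43,0,-0.06],0],
    [0,[0.43,0,-0.03],0],
    [0,[0.43,0,-0.01],0],
  ],
)

```text
t: 58.25
tool_pos: [0.5294, -0.0793, 0.1012]
tool_rot: [-3.137, 0.01, 0.017]
contact_force: [-7.6, 4.7, -6.8]
opening: 0.0117
grip_force: 116.8
```

Emit:
send_rows(
  rows=[
    [0,[0.43,0,0.01],0],
    [0,[0.43,0,0.03],0],
    [0,[0.43,0,0.06],0],
    [0,[0.43,0,0.07],0],
    [0,[0.42,0,0.1],0],
    [0,[0.42,0,0.11],0],
    [0,[0.4,0,0.13],0],
    [0,[0.42,0,0.14],0],
  ],
)

```text
t: 59.25
tool_pos: [0.5671, -0.0804, 0.0977]
tool_rot: [-3.14, 0.012, 0.002]
contact_force: [7.5, 16.9, 28.1]
opening: 0.0102
grip_force: 118.4
```

Emit:
send_rows(
  rows=[
    [0,[0,0,-0.3],0],
    [4,[0,0,0],0],
    [4,[0,0,0],0],
    [4,[0,0,0],0],
    [4,[0,0,-4],0],
    [4,[0,0,-5],0],
    [4,[-5,3,-2],0],
    [4,[-5,3,0],0],
    [4,[-5,3,0],0],
    [4,[0,4,0],0],
  ],
)

```text
t: 60.5
tool_pos: [0.4141, -0.2108, 0.2111]
tool_rot: [3.14, -0.013, 0.002]
contact_force: [1.3, -0.5, 0.5]
opening: 0.0404
grip_force: 0.0
```

```bash
python3 - <<'E'
from h import *
o=st()
def plane(Q):
    A=np.c_[Q[:,:2]-Q[:,:2].mean(0),np.ones(len(Q))]; return np.linalg.lstsq(A,Q[:,2],rcond=None)[0].round(4)
for n in("side","top"):
    f,W,d=img(n)
    for z in(.12,.13,.14,.15,.16):
        k=sel(W,.47,.6,-.105,-.055,z,z+.01); print(n,z,len(k),k.mean(0).round(1) if len(k) else "")
    b=sel(W,.45,.5,.02,.135,.105,.14); print("bar",b.mean(0).round(1))
    print("tray"); blobs(W,.33,.48,-.36,-.17,.045,.07,20)
E
```

```text
{'t': 60.5, 'q': [-0.631, -0.359, 1.95, -0.001, 1.548, 0.948], 'tool_pos': [0.414, -0.211, 0.211], 'tool_rot': [3.14, -0.013, 0.002], 'contact_force': [1.338, -0.468, 0.51], 'grip_force': 0.0, 'opening': 0.04}
[[1.0, -0.008, 0.001], [-0.008, -1.0, -0.002], [0.001, 0.002, -1.0]]
side 0.12 16 [548.6 -82.9 123.7]
side 0.13 10 [556.  -81.4 135.9]
side 0.14 13 [559.6 -82.6 144.8]
side 0.15 20 [565.3 -81.6 155.1]
side 0.16 1 [559.4 -81.4 160.2]
bar [478.   77.4 126.3]
tray
  n 316 circ [ 396.8 -281.6] d 63.0 mean [ 394.5 -286.4   59.8] mid [ 395.6 -281.8]
  n 271 circ [ 414.7 -217. ] d 60.9 mean [ 414.1 -221.1   60.4] mid [ 414.4 -217.9]
top 0.12 8 [549.8 -80.1 124.3]
top 0.13 5 [553.5 -77.  134.7]
top 0.14 13 [558.8 -79.6 146.3]
top 0.15 20 [562.8 -81.  154.1]
top 0.16 0 
bar [477.4  77.4 122.9]
tray
  n 173 circ [ 393.3 -281.3] d 57.7 mean [ 384.9 -276.9   58. ] mid [ 386.3 -280.2]
  n 68 circ [ 414.  -198.7] d 43.4 mean [ 414.6 -197.3   57.5] mid [ 414.7 -198.4]
```

```bash
python3 - <<'E'
from h import *
f,W,d=img("top"); g,_,_=img("side"); save("fin",np.hstack([f[120:270,130:330],g[130:280,180:380]]),2)
E
```

```text
(no output)
```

View pics/fin.png

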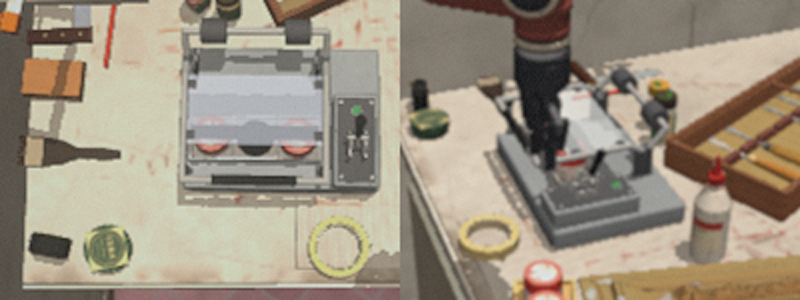

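The guard is shut over pots at (210,140) and (298,140). The toggle is back at (360,125), the bench is clear and the bystanders have not moved. I hand the job in.

```bash
python3 -c "
from station import ctrl
print(ctrl.finish_job())"
```

```text
the job is handed in; nothing more can be done
None
```

The job is handed in at 60 s of robot time, with no verdict returned: by my last camera check both shaken pots stand flat in the tray, both waiting pots are in the outer pockets, the guard is shut, the toggle is home in ON, and the wax tin, tape, tape measure and brush look unmoved.

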